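# Clamp a pack of printed arch models in the vise

## Robot

A 6-joint arm with a two-finger parallel gripper is mounted at the origin on the work surface. World frame = base frame: x ahead of the robot, y to its left, z up, the work surface at z = 0. Lengths are in m, angles in rad, forces in N, time in s.
With the tool pointing down it reaches from about 0.35 to 0.775 m from the base axis. Payload 7.3 kg.
Tool frame: the origin (TCP) lies on the front face of the gripper's body, between the roots of the fingers; the fingertips stand ahead of it and the grasp point (between the pads) lies 47 mm ahead of it (finger_overhang is the z of the fingertips in the tool frame, in m); z points along the fingers, y is the line along which they close (so a half turn about z gives the same grasp; the last joint's range is limited). The gripper opens to 92 mm and grips with 3 to 60 N. Pads are 19 mm wide; open, the fingers measure 130 mm over their backs; the gripper's body (75 mm by 190 mm) begins 47 mm behind the grasp point.
Start: joints at [-1.305, 0.342, 1.524, -0, 1.275, -0.146], TCP at [0.21, -0.481, 0.292] pointing down, gripper open.
Joint ranges: [-2.53, 2.53], [-0.77, 2.02], [0.04, 2.7], [-1, 4.14], [0.28, 2.66], [-3.11, 3.11]. Speed limits (rad/s): [2.57, 2.57, 3.14, 3.14, 3.14, 3.14].

## Interface

Orientations are given as [roll, pitch, yaw] about the fixed x, y, z axes, in that order (R = Rz(yaw) Ry(pitch) Rx(roll)).
In Python, from cell import * gives the robot as it stands. The module is installed in compiled form; this text tells all that it offers.
- The arm moves only by the tool arm_command, never from a script. Its argument "series" is a list of rows, each an object of numbers: "x", "y", "z": the shift along the tool's x, y, z in mm; "rx", "ry", "rz": the turn, a rotation vector about the tool's x, y, z in degrees. A call has 1 to 20 rows; each row is the pose to reach, as a shift and turn from the pose commanded when the call began, along the tool's axes at that moment; what a row does not reach only later rows make up. A row lasts 1/10 s, in which the tool goes at most 50 mm and 8.59 degrees, less where a joint would pass 70% of its speed; a pose out of reach is approached as far as the arm can. A call with a gripper value outside its range is refused whole. "hand" is the finger opening in mm, from 0 to 91.8, set as the call begins (left out, the last holds). The fingers move at their own pace and stop on an object; "squeeze" is the grip in N (left out, the last holds). Time passes only in rows, so rows that repeat a pose let the fingers close. It gives the time, the measured TCP pose, the force, the opening and the grip force at its end, in the units of the state.
- observe(): the state, without advancing time (a new reading comes with each control period).
- read_camera(name): name is "scene" or "top" or "wrist"; returns a dict with "pixels" (480x640x3 uint8, blue, green, red), "K" (3x3 intrinsics, pixels), "rvec" (rotation vector, rad) and "tvec" (3), from world to camera coordinates, as OpenCV has them. Camera axes: x right, y down, z forward; pixel columns grow to the right and rows downward; lengths in m; the calibration is good to about 2 mm. A picture is of the moment at which its call begins. There is no depth.
- hand_in(): hands the job in; it is judged then, once.
Trained networks look in a picture, given as the dict that the camera call returned (one of the last four; its "shot" number tells which), for a name from the list of things; names that differ only in an ending like _2 or _b are one class to them, and where a whole thing is asked for, a point or a joint stands for the part that bears it (a point fixed in the world has none). Each returns a list of dicts, best first, with "confidence" (0 to 1); they miss things now and then, are a little off and sometimes report something else, mostly with a low value. They report only what shows in the picture. A call takes as long as a camera call.
- boxes_of(picture, query): "point" ([x, y, z] in m, in world coordinates, good to about 4 mm: the middle of the surface that is visible of it).
- trace(picture, query): "pixels" (480x640 bool, what is visible of it).
- mark_of(picture, query): "point" ([x, y, z] in m, in world coordinates, good to about 4 mm: a listed point, or the origin of a listed thing).
The state is a dict: "time": time; "qpos": joint angles; "qvel": joint speeds; "joint_efforts": joint torques, N m; "tool_pos": TCP position; "tool_rot": TCP orientation; "contact_force": force on the tool from outside, world axes, zero at the start; "torque": the same for the moment, N m; "opening": finger opening in m; "grip_force": force on a finger pad.
Only numpy, scipy, OpenCV 4.12 (cv2) and the standard library are available. Lean on these libraries where they do the work, as an engineer would, in place of code of your own. Each camera call takes 0.05 s, during which the arm holds its last target. There are 200 camera calls.

## Task

Get the rinsed arch models ready for filing as one pack. First clear the stone cast out of the open vise and put it in the case pan; then lift every arch model off its drying hook and stand them one behind another in the middle of the vise bed, on their two leg ends with the curve up and flat faces towards the jaws; when all of them are in, wind the crank clockwise until the moving jaw holds the whole pack firmly, and let go of it. Leave the other things on the bench where they are.

Things in the scene. Friction and masses are not known exactly. Their poses are not given: they have to be found in the camera images.
- vise: machine vise of dark cast iron, bright jaw plates, fixed to the bench; 232 x 110 mm, flanged base 270 x 150 x 14 mm. Origin at bench level under the middle of the open bed; x runs along the screw from the crank (-x, near the robot) to the fixed jaw (+x), y across, z up. Fixed jaw's plate faces -x at x = +52 mm, is 104 mm wide, its top 120 mm above the bench
- vise_bed (a point): centre of the vise bed's top surface, 80 mm above the bench; axes as the vise. The bed is 108 mm wide (y), with a 28 mm wide slot for the screw along its middle; legs or undersides of items rest on it at this height
- jaw: moving jaw of the vise, 110 mm wide, top 120 mm above the bench. Origin at the middle of its clamping face, 0 to 1 mm above bed level; the face looks along the vise's +x. It slides along the vise's x only: at x = -52 mm in the vise's frame when fully open (104 mm between the plates), closing to +x by 12 mm a turn of the crank. It starts up to 12 mm from fully open
- crank (a joint): crank angle, rad: 0 with the jaw fully open (a stop), growing 2 pi a turn when wound clockwise (looking along the vise's +x), closing the jaw 1.91 mm per rad. Friction about 0.1 N m, so it stays where left. Once the jaw bears on the work the hold rises 20 N per mm of screw travel (disc springs), some 5 N more at the sleeve per half turn: wind half a turn to a turn past touch
- crank_grip (a point): middle of the black revolving sleeve on the crank (17 mm thick, 60 mm long along the vise's x, turning freely on its pin). In the vise's frame at crank angle q: x = -184 mm, y = -45 sin q mm, z = 68 + 45 cos q mm (screw axis 68 mm high). Can be pinched from above, fingers either side in y, all the way round; the crank arm lies 30 to 42 mm from here towards the vise
- rack: steel drying rack fixed to the bench: drip tray 130 x 390 mm, crossbar (12 mm rod, 138 mm high, at x = +40 mm) with four hooks at y = -129, -43, +43, +129 mm. Origin at bench level in the middle; the hooks point to its -x, towards the robot. A hook is a level 10 mm rod, upper side 145 mm above the bench, reaching x = -22 mm and there turned up to a tip 158 mm high
- arch0: beige printed dental arch model, a horseshoe with teeth on one face: 58 mm wide (y), 55 mm tall (z, to the top of the curve), 18 mm thick (x), 50 g; legs 13 mm wide, outer sides straight up to 37 mm, curve 14 mm deep. Origin midway between its leg ends. Hangs on a rack hook by the inside of its curve, legs down, thickness along the hook. Two to four are present, alike; teeth may face either way
- arch1: beige printed dental arch model, a horseshoe with teeth on one face: 58 mm wide (y), 55 mm tall (z, to the top of the curve), 18 mm thick (x), 50 g; legs 13 mm wide, outer sides straight up to 37 mm, curve 14 mm deep. Origin midway between its leg ends. Hangs on a rack hook by the inside of its curve, legs down, thickness along the hook. Two to four are present, alike; teeth may face either way
- arch2: beige printed dental arch model, a horseshoe with teeth on one face: 58 mm wide (y), 55 mm tall (z, to the top of the curve), 18 mm thick (x), 50 g; legs 13 mm wide, outer sides straight up to 37 mm, curve 14 mm deep. Origin midway between its leg ends. Hangs on a rack hook by the inside of its curve, legs down, thickness along the hook. Two to four are present, alike; teeth may face either way
- arch3: beige printed dental arch model, a horseshoe with teeth on one face: 58 mm wide (y), 55 mm tall (z, to the top of the curve), 18 mm thick (x), 50 g; legs 13 mm wide, outer sides straight up to 37 mm, curve 14 mm deep. Origin midway between its leg ends. Hangs on a rack hook by the inside of its curve, legs down, thickness along the hook. Two to four are present, alike; teeth may face either way
- cast: pale stone study cast, base block 44 x 60 x 24 mm (x, y, z) with a smaller raised part, 30 x 44 mm, 12 mm high (4 mm more with its teeth) on it, 120 g. Origin in the middle of its underside, z up. It lies on the vise bed between the jaws, its 60 mm length across the bed; anything put into the vise needs it out of the way
- pan: open plastic case pan (loose, 350 g), 150 x 200 x 42 mm (x, y, z), walls and floor 4 mm thick, empty; stands to the left of the vise. Origin in the middle of its underside
- wash_bottle: white wash bottle, 64 mm thick, 150 mm tall, standing; origin in the middle of its underside; a bystander, to be left alone
- jar: amber jar, 60 mm thick, 65 mm tall; origin in the middle of its underside; a bystander, to be left alone
- knife: plaster spatula with a black handle, 170 mm long along x, lying on the bench; a bystander, to be left alone
- pink_cast: second, pinkish cast, 44 x 60 x 40 mm, standing on the bench; a bystander, to be left alone
- cup: clear cup, 64 mm across, 70 mm tall, standing on the bench; a bystander, to be left alone

How it is judged:
On the way, in this order (a step that is already met when the one before it is completed fails the run):
1. the stone cast is out of the vise and in the case pan (x of cast in the frame of pan between -0.072 and 0.072 m and y of cast in the frame of pan between -0.097 and 0.097 m and z of cast in the frame of pan between -0.005 and 0.04 m), for 0.2 s.
2. every arch model stands on the vise bed between the jaws, curve up, flat faces to the jaws (x of arch0 in the frame of vise_bed between -0.055 and 0.055 m and y of arch0 in the frame of vise_bed between -0.025 and 0.025 m and z of arch0 in the frame of vise_bed between -0.006 and 0.006 m and angle between each of arch0, arch1, arch2, arch3's own z axis and vertical below 0.15 rad and angle between the x axis of each of arch0, arch1, arch2, arch3 and the x axis of vise, either way round below 0.2 rad and x of arch1 in the frame of vise_bed between -0.055 and 0.055 m and y of arch1 in the frame of vise_bed between -0.025 and 0.025 m and z of arch1 in the frame of vise_bed between -0.006 and 0.006 m and x of arch2 in the frame of vise_bed between -0.055 and 0.055 m and y of arch2 in the frame of vise_bed between -0.025 and 0.025 m and z of arch2 in the frame of vise_bed between -0.006 and 0.006 m and x of arch3 in the frame of vise_bed between -0.055 and 0.055 m and y of arch3 in the frame of vise_bed between -0.025 and 0.025 m and z of arch3 in the frame of vise_bed between -0.006 and 0.006 m), for 0.3 s.
3. the moving jaw is wound onto the pack and presses on it firmly (all of step 2 and contact force between jaw and anything else above 10 N), for 0.3 s.
At the end, for the whole second after the job is handed in: Cast inside the pan; each arch model at rest on the vise bed (leg ends within 6 mm of the bed, within 25 mm of its midline, curve up within 0.15 rad, thickness along the screw within 0.2 rad); the moving jaw presses on the pack with over 10 N (all of step 1 and all of step 3 and linear speed of each of arch0, arch1, arch2, arch3 below 0.02 m/s); the robot touches nothing.
It fails at once if a bystander (bottle, jar, cup, spatula or pinkish cast) is moved more than 30 mm (distance of any of wash_bottle, jar, knife, pink_cast, cup from where it was at the start of the episode above 0.03 m).
Of arch0, arch1, arch2, arch3 only 2 to 4 are there at a start; the rules pass over those that are not, and their reading is None.
At some moment in a run one of cast, pan may be knocked a few centimetres aside while the robot is not near it.
Once in a run the grip may slacken for a moment while it holds something.
It also fails if it takes over 192 s, if anything falls off the work surface, if the arm or the gripper's body presses on something with over 40 N, if the wrist force passes 120 N, or if a joint passes its speed limit or range.

## Working session

There is one attempt and no reset: what is moved stays moved. The work goes in short steps, Python scripts to look and compute and a tool call to move; the robot and the scene stay as the last step left them, time stands still between calls to the robot, and variables do not carry over. Pictures are saved under pics/ and viewed, at most 17 in all, crops included, and the job is handed in when it is done.

Besides the shell and the picture viewer there is one more tool, called after "Call:" by a JSON object that holds its "name" and its "arguments". arm_command: Moves the arm, as the interface text tells. Its arguments: {"type":"object","properties":{"series":{"type":"array"},"hand":{"type":"number"},"squeeze":{"type":"number"}},"required":["series"]}

```bash
mkdir -p pics
cat > h.py <<'E'
from cell import *
import numpy as np, cv2
def shot(n,f=None):
    p=read_camera(n)
    if f: cv2.imwrite('pics/'+f,p['pixels'])
    return p
def marks(p,names,fn=None):
    for n in names:
        for d in (fn or mark_of)(p,n)[:5]: print(n,np.round(d['point'],4),round(d['confidence'],2))
E
python3 - <<'E'
from h import *
o=observe();print({k:np.round(v,3) for k,v in o.items()})
for c in ['scene','top']:
    p=shot(c,c+'0.png');print(c)
    marks(p,['vise','vise_bed','jaw','crank_grip','rack','arch0','cast','pan','wash_bottle','jar','knife','pink_cast','cup'])
E
```

```text
{'time': np.float64(0.0), 'qpos': array([-1.305,  0.343,  1.525, -0.   ,  1.275, -0.146]), 'qvel': array([-0.   , -0.001,  0.001, -0.001,  0.001,  0.001]), 'joint_efforts': array([ 1.0000e-03, -4.3124e+01, -2.4422e+01,  7.2000e-02,  5.6000e-02,
       -0.0000e+00]), 'tool_pos': array([ 0.21 , -0.481,  0.292]), 'tool_rot': array([-3.14 , -0.   ,  0.412]), 'contact_force': array([ 0.166,  0.015, -0.244]), 'torque': array([-0.072, -0.028,  0.005]), 'grip_force': np.float64(0.0), 'opening': np.float64(0.092)}
scene
vise [ 0.6596  0.0658 -0.0013] 0.8
vise [0.6566 0.0668 0.08  ] 0.55
vise_bed [0.656  0.0677 0.0783] 0.79
jaw [0.6112 0.0761 0.078 ] 0.89
jaw [ 0.555  -0.2612  0.1043] 0.46
crank_grip [0.4725 0.0468 0.0772] 0.64
rack [ 0.5437 -0.2942  0.0014] 0.95
arch0 [ 0.48   -0.4103  0.108 ] 0.88
arch0 [ 0.5566 -0.2587  0.1026] 0.76
arch0 [ 0.5159 -0.3323  0.1055] 0.68
arch0 [ 0.5921 -0.1777  0.1051] 0.55
cast [0.6115 0.0753 0.0805] 0.72
cast [0.6664 0.0677 0.078 ] 0.61
pan [0.5191 0.3297 0.0031] 0.69
pan [ 0.4781 -0.4116  0.1053] 0.53
wash_bottle [ 0.7566 -0.1389  0.0008] 0.76
jar [ 0.4443
[... 235 characters left out ...]
vise_bed [0.6614 0.0631 0.0842] 0.73
jaw [0.6083 0.0758 0.082 ] 0.95
jaw [ 0.4416 -0.1183 -0.0034] 0.65
crank_grip [0.4706 0.0506 0.0784] 0.63
rack [ 0.5375 -0.2926  0.0033] 0.62
arch0 [ 0.5158 -0.3312  0.102 ] 0.76
arch0 [ 0.5968 -0.1801  0.1047] 0.75
arch0 [ 0.5548 -0.2566  0.1036] 0.66
arch0 [ 0.4406 -0.118  -0.0008] 0.16
cast [0.6652 0.0634 0.0814] 0.72
pan [0.5178 0.3293 0.0033] 0.62
pan [ 0.6576  0.0613 -0.001 ] 0.4
wash_bottle [ 0.7566 -0.1377 -0.0022] 0.74
wash_bottle [0.4691 0.0483 0.0775] 0.16
jar [ 0.4395 -0.1171 -0.0019] 0.92
jar [0.6603 0.0595 0.0799] 0.42
knife [6.829e-01 2.756e-01 4.000e-04] 0.97
pink_cast [0.6469 0.3779 0.0033] 0.77
cup [ 3.745e-01 -2.340e-01  1.000e-04] 0.97
```

View pics/scene0.png

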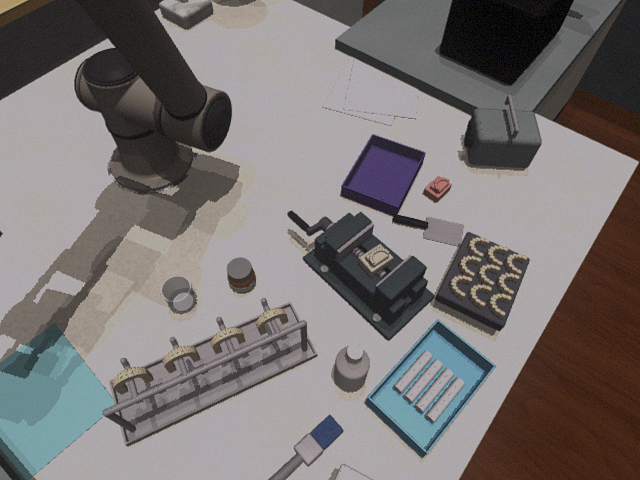

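View pics/top0.png

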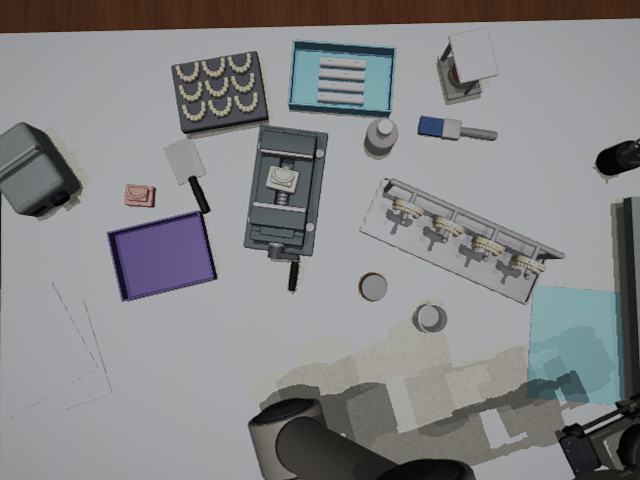

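The scene picture shows four arches on the rack hooks at about (130,378), (180,352), (228,330) and (270,315). The cast is in the vise at (375,257), the purple pan at (385,172) and the crank sleeve at (298,221). The top picture agrees: sleeve at (294,275), cast at (283,180), jar at (373,287). Next I'll look from the wrist camera above the rack and then the vise.

```bash
cat >> h.py <<'E'
from scipy.spatial.transform import Rotation as Ro
def go(pos,yaw,start=None,start_yaw=None):
    """print tool-frame shift (mm) and rotvec (deg) from present (or given) pose to TCP pos / yaw, tool down"""
    o=observe()
    R0=Ro.from_euler('xyz',o['tool_rot'] if start_yaw is None else [np.pi,0,start_yaw])
    p0=np.array(o['tool_pos'] if start is None else start)
    s=R0.inv().apply(np.array(pos)-p0)*1000
    r=(R0.inv()*Ro.from_euler('xyz',[np.pi,0,yaw])).as_rotvec(degrees=True)
    print('shift',np.round(s,1),'rot',np.round(r,2),'rows>=',int(np.ceil(max(np.linalg.norm(s)/50,np.linalg.norm(r)/8.59))))
E
python3 - <<'E'
from h import *
go([0.48,-0.28,0.36],-0.46)
go([0.60,0.065,0.36],-0.11,[0.48,-0.28,0.36],-0.46)
E
```

```text
shift [327.8 -76.3 -67.8] rot [ 1.000e-02 -0.000e+00  4.995e+01] rows>= 7
shift [ -45.6 -362.4   -0. ] rot [ -0.     0.   -20.05] rows>= 8
```

Call:
{"name": "arm_command", "arguments": {"series": [{"x":328,"y":-76,"z":-68,"rz":50},{"x":328,"y":-76,"z":-68,"rz":50},{"x":328,"y":-76,"z":-68,"rz":50},{"x":328,"y":-76,"z":-68,"rz":50},{"x":328,"y":-76,"z":-68,"rz":50},{"x":328,"y":-76,"z":-68,"rz":50},{"x":328,"y":-76,"z":-68,"rz":50},{"x":328,"y":-76,"z":-68,"rz":50},{"x":328,"y":-76,"z":-68,"rz":50},{"x":328,"y":-76,"z":-68,"rz":50},{"x":328,"y":-76,"z":-68,"rz":50}], "hand": 90, "squeeze": 15}}

```text
invalid input
```

Run:
```python
from h import *
o=observe();print(o['time'],o['tool_pos'],o['tool_rot'])
p=shot('wrist','w1.png')
R=cv2.Rodrigues(p['rvec'])[0];print('cam',-R.T@np.ravel(p['tvec']))
marks(p,['arch0','rack']);marks(p,['arch0'],boxes_of)
```

```text
1.4 [ 0.21015932 -0.48110722  0.292236  ] [3.14150764e+00 1.82983111e-05 4.11862222e-01]
cam [ 0.28009104 -0.45242143  0.38428963]
```

View pics/w1.png

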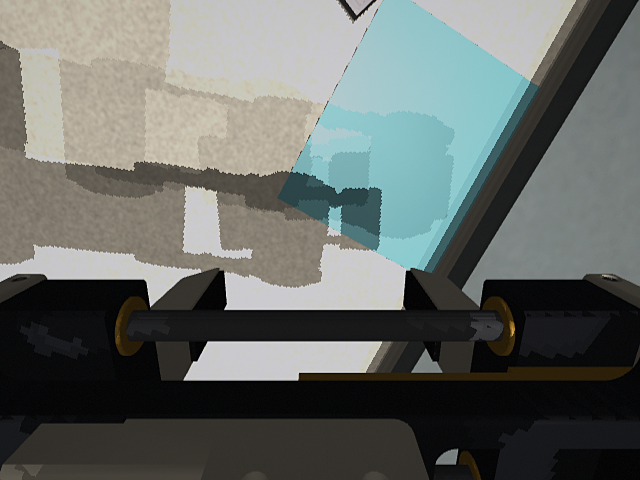

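Call:
{"name": "arm_command", "arguments": {"series": [{"x":-46,"y":-362,"rz":-20},{"x":-46,"y":-362,"rz":-20},{"x":-46,"y":-362,"rz":-20},{"x":-46,"y":-362,"rz":-20},{"x":-46,"y":-362,"rz":-20},{"x":-46,"y":-362,"rz":-20},{"x":-46,"y":-362,"rz":-20},{"x":-46,"y":-362,"rz":-20},{"x":-46,"y":-362,"rz":-20},{"x":-46,"y":-362,"rz":-20},{"x":-46,"y":-362,"rz":-20}]}}

```text
invalid input
```

Run:
```python
from h import *
o=observe();print(o['time'],o['tool_pos'],o['tool_rot'])
p=shot('wrist','w2.png')
R=cv2.Rodrigues(p['rvec'])[0];print('cam',-R.T@np.ravel(p['tvec']))
marks(p,['vise','vise_bed','jaw','crank_grip','cast','pan']);marks(p,['cast'],boxes_of)
```

```text
1.6 [ 0.21016894 -0.48110074  0.29221948] [3.14153745e+00 2.84717600e-05 4.11853331e-01]
cam [ 0.28009099 -0.45242133  0.38428977]
```

View pics/w2.png

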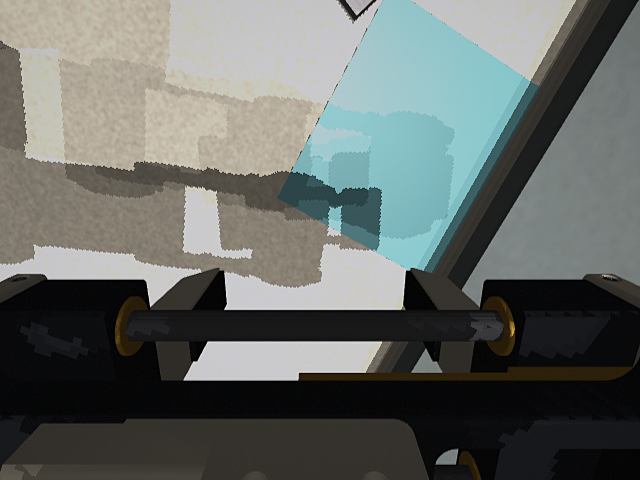

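Both pictures only show the gripper over empty bench, with the fingers at (200,320) and (430,320), because the move calls were refused. I'll give all six keys in every row and work one call at a time.

Call:
{"name": "arm_command", "arguments": {"series": [{"x":328,"y":-76,"z":-68,"rx":0,"ry":0,"rz":50},{"x":328,"y":-76,"z":-68,"rx":0,"ry":0,"rz":50},{"x":328,"y":-76,"z":-68,"rx":0,"ry":0,"rz":50},{"x":328,"y":-76,"z":-68,"rx":0,"ry":0,"rz":50},{"x":328,"y":-76,"z":-68,"rx":0,"ry":0,"rz":50},{"x":328,"y":-76,"z":-68,"rx":0,"ry":0,"rz":50},{"x":328,"y":-76,"z":-68,"rx":0,"ry":0,"rz":50},{"x":328,"y":-76,"z":-68,"rx":0,"ry":0,"rz":50},{"x":328,"y":-76,"z":-68,"rx":0,"ry":0,"rz":50},{"x":328,"y":-76,"z":-68,"rx":0,"ry":0,"rz":50}], "hand": 90, "squeeze": 15}}

```text
time: 3.0
tool_pos: [0.4802, -0.28, 0.3599]
tool_rot: [3.141, 0.001, -0.46]
contact_force: [0.5, 0.3, 0.0]
opening: 0.0898
grip_force: 0.0
```

Run:
```python
from h import *
p=shot('wrist','w3.png')
print(p['K'].round(1).tolist());R=cv2.Rodrigues(p['rvec'])[0];print('fwd',R[2])
marks(p,['arch0','rack']);marks(p,['arch0'],boxes_of)
```

```text
[[336.9, 0.0, 314.5], [0.0, 336.9, 232.2], [0.0, 0.0, 1.0]]
fwd [-0.25038873  0.12314821 -0.96028121]
arch0 [ 0.5983 -0.1765  0.1044] 0.76
arch0 [ 0.5202 -0.331   0.104 ] 0.74
arch0 [ 0.4803 -0.4138  0.1056] 0.61
rack [ 0.5389 -0.2942 -0.0049] 0.92
arch0 [ 0.4824 -0.4068  0.1556] 0.84
arch0 [ 0.562  -0.2623  0.1516] 0.83
arch0 [ 0.5938 -0.1884  0.1525] 0.83
arch0 [ 0.5189 -0.3293  0.1542] 0.69
```

Call:
{"name": "arm_command", "arguments": {"series": [{"x":-46,"y":-362,"z":0,"rx":0,"ry":0,"rz":-20},{"x":-46,"y":-362,"z":0,"rx":0,"ry":0,"rz":-20},{"x":-46,"y":-362,"z":0,"rx":0,"ry":0,"rz":-20},{"x":-46,"y":-362,"z":0,"rx":0,"ry":0,"rz":-20},{"x":-46,"y":-362,"z":0,"rx":0,"ry":0,"rz":-20},{"x":-46,"y":-362,"z":0,"rx":0,"ry":0,"rz":-20},{"x":-46,"y":-362,"z":0,"rx":0,"ry":0,"rz":-20},{"x":-46,"y":-362,"z":0,"rx":0,"ry":0,"rz":-20},{"x":-46,"y":-362,"z":0,"rx":0,"ry":0,"rz":-20},{"x":-46,"y":-362,"z":0,"rx":0,"ry":0,"rz":-20}]}}

```text
time: 4.2
tool_pos: [0.5999, 0.0632, 0.36]
tool_rot: [3.141, 0.001, -0.113]
contact_force: [0.4, -0.4, 0.7]
opening: 0.0903
grip_force: 0.0
```

Run:
```python
from h import *
p=shot('wrist','w4.png')
marks(p,['vise','vise_bed','jaw','crank_grip','cast','pan']);marks(p,['cast'],boxes_of)
```

```text
vise_bed [ 0.5398 -0.2926 -0.0016] 0.22
jaw [0.6119 0.0711 0.08  ] 0.77
crank_grip [ 0.5957 -0.1739  0.1061] 0.71
crank_grip [0.4722 0.0533 0.0766] 0.62
cast [0.6662 0.0684 0.0756] 0.8
pan [ 0.5181  0.3288 -0.0018] 0.92
cast [0.6656 0.0699 0.1147] 0.81
cast [ 0.5706 -0.2334  0.1306] 0.59
cast [0.5129 0.0666 0.0787] 0.35
```

View pics/w3.png

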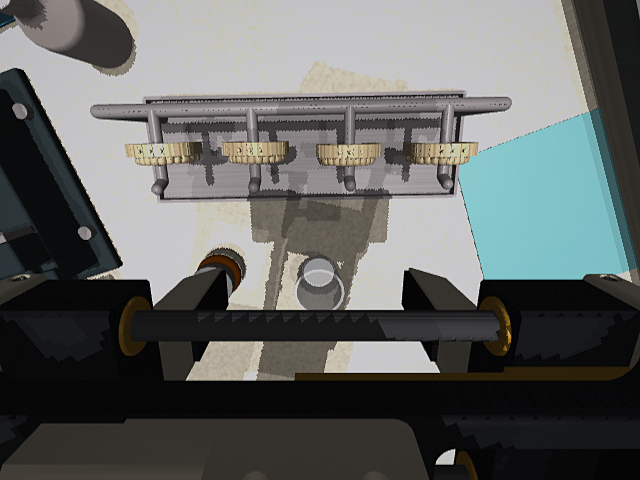

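View pics/w4.png

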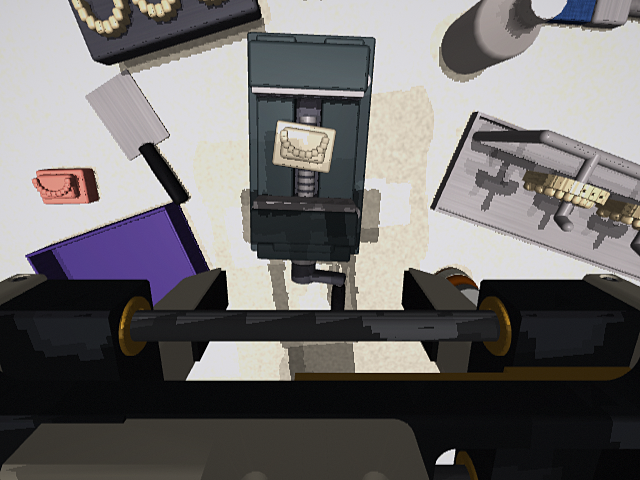

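w3 shows four arches on the hooks, tops at about (163,152), (256,150), (348,153) and (441,152), with hook tips at (158,187) to (447,184). w4 shows the fixed jaw plate's top edge at about (252,90)–(365,95), the moving jaw at (252,207)–(355,209), the cast at (304,148) turned slightly clockwise, and the sleeve at (337,290).

```bash
cat >> h.py <<'E'
def back(p,uv,z):
    R=cv2.Rodrigues(np.array(p['rvec'],float))[0];t=np.ravel(p['tvec']);c=-R.T@t
    u=cv2.undistortPoints(np.array(uv,float).reshape(-1,1,2),p['K'],None).reshape(-1,2)
    d=np.c_[u,np.ones(len(u))]@R
    return c+d*((z-c[2])/d[:,2])[:,None]
E
python3 - <<'E'
from h import *
p=shot('wrist')
g=cv2.cvtColor(p['pixels'],6)
cv2.imwrite('pics/c4.png',cv2.resize(p['pixels'][20:270,225:395],None,fx=2.4,fy=2.4,interpolation=2))
t=trace(p,'cast')[0]['pixels'].astype(np.uint8)
q=cv2.minAreaRect(cv2.findNonZero(t));print(q)
b=back(p,cv2.boxPoints(q),0.104);print('cast corners',b.round(4).tolist(),b.mean(0))
# bright jaw plates
im=p['pixels'].astype(int)
for r0,r1 in ((80,105),(195,218)):
    L=[]
    for c in range(258,355,8):
        col=im[r0:r1,c].sum(1); k=np.abs(np.diff(col)); L.append((c,r0+int(col.argmax()),int(col.max())))
    print(L)
w=cv2.imread('pics/w3.png')
# rack from w3: need its camera: recompute from relative mount
R=cv2.Rodrigues(p['rvec'])[0];c=-R.T@np.ravel(p['tvec'])
o=observe();Rt=Ro.from_euler('xyz',o['tool_rot']).as_matrix()
Rc=R@Rt; off=Rt.T@(c-o['tool_pos'])
T3=Ro.from_euler('xyz',[3.141,0.001,-0.46]).as_matrix();p3=np.array([.4802,-.28,.3599])
R3=Rc@T3.T;c3=p3+T3@off
P3=dict(K=p['K'],rvec=cv2.Rodrigues(R3)[0],tvec=-R3@c3)
bar=back(P3,[(98,111),(505,102)],.138);print('bar',bar.round(4).tolist(),np.arctan2(-(bar[0]-bar[1])[0],(bar[0]-bar[1])[1]))
tips=back(P3,[(158,187),(254,185),(350,184),(447,184)],.155);d=tips[0]-tips[3];print('tips',tips.round(4).tolist(),np.arctan2(-d[0],d[1]))
print('arch tops',back(P3,[(163,152),(256,150),(348,153),(441,152)],.158).round(4).tolist())
E
```

```text
Traceback (most recent call last):
IndexError: list index out of range
```

View pics/c4.png

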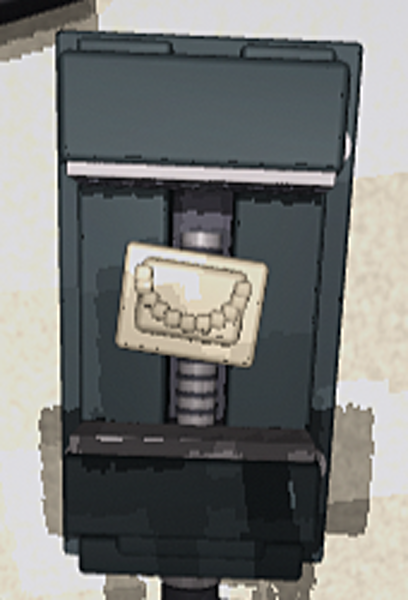

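The crop shows the fixed plate's top edge at crop (67,163)–(335,171), the moving jaw's face top at about (72,456)–(318,460), and the cast's corners at (129,241), (268,264), (255,367) and (115,347).

Run:
```python
from h import *
p=shot('wrist')
C=lambda L:[(225+x/2.4,20+y/2.4) for x,y in L]
ang=lambda d:np.arctan2(-d[0],d[1])
f=back(p,C([(67,163),(335,171)]),.12);print('fixed',f.round(4).tolist(),f.mean(0).round(4),ang(f[0]-f[1]))
m=back(p,C([(72,456),(318,460)]),.12);print('jaw',m.round(4).tolist(),m.mean(0).round(4),ang(m[0]-m[1]))
s=back(p,C([(60,32),(66,552)]),.08);print('side',s.round(4).tolist(),np.arctan2(*(s[0]-s[1])[[1,0]]))
b=back(p,C([(129,241),(268,264),(255,367),(115,347)]),.104);print('cast',b.round(4).tolist(),b.mean(0).round(4),ang(b[0]-b[1]),ang(b[3]-b[2]),np.linalg.norm(b[0]-b[1]))
R=cv2.Rodrigues(p['rvec'])[0];c=-R.T@np.ravel(p['tvec'])
o=observe();Rt=Ro.from_euler('xyz',o['tool_rot']).as_matrix()
Rc=R@Rt; off=Rt.T@(c-o['tool_pos']);print('off',off,Rc)
np.savez('mount.npz',Rc=Rc,off=off,K=p['K'])
T3=Ro.from_euler('xyz',[3.141,0.001,-0.46]).as_matrix();p3=np.array([.4802,-.28,.3599])
R3=Rc@T3.T;c3=p3+T3@off
P3=dict(K=p['K'],rvec=cv2.Rodrigues(R3)[0],tvec=-R3@c3)
bar=back(P3,[(98,111),(505,102)],.138);d=bar[0]-bar[1];print('bar',bar.round(4).tolist(),ang(d))
tips=back(P3,[(158,187),(254,185),(350,184),(447,184)],.155);d=tips[0]-tips[3];print('tips',tips.round(4).tolist(),ang(d),np.linalg.norm(d))
print('arch tops',back(P3,[(163,152),(256,150),(348,153),(441,152)],.158).round(4).tolist())
t=shot('top')
s=back(t,[(260.5,125),(244,246)],.014);print('base side top',np.arctan2(*(s[0]-s[1])[[1,0]]))
for c in ('cast',):
  for n in (p,t):
    print([ (back(n,cv2.boxPoints(cv2.minAreaRect(cv2.findNonZero(d['pixels'].astype(np.uint8)))),.104).mean(0).round(4),round(d['confidence'],2)) for d in trace(n,c)[:2]])
```

```text
fixed [[0.7227, 0.1055, 0.12], [0.7084, 0.0043, 0.12]] [0.7156 0.0549 0.12  ] -0.14038553955065508
jaw [[0.6099, 0.122, 0.12], [0.5966, 0.0194, 0.12]] [0.6033 0.0707 0.12  ] -0.12953707242725365
side [[0.7778, 0.1064, 0.08], [0.5551, 0.1407, 0.08]] -0.1531227350124199
cast [[0.6929, 0.0875, 0.104], [0.6776, 0.0319, 0.104], [0.6363, 0.0413, 0.104], [0.6514, 0.0995, 0.104]] [0.6645 0.0651 0.104 ] -0.26937215127129116 -0.2531566883426339 0.05775348248545111
off [ 0.07637825  0.00147696 -0.09209406] [[-6.85278795e-04  9.99999634e-01 -5.11870061e-04]
 [-9.60428393e-01 -8.00730559e-04 -2.78525870e-01]
 [-2.78526178e-01  3.00746668e-04  9.60428591e-01]]
bar [[0.6499, -0.1539, 0.138], [0.4981, -0.4764, 0.138]] -0.4398343494779821
tips [[0.5692, -0.1718, 0.155], [0.5331, -0.2485, 0.155], [0.4962, -0.3247, 0.155], [0.4582, -0.4013, 0.155]] -0.4504548693340556 0.25502293081276284
arch tops [[0.5921, -0.1937, 0.158], [0.5584, -0.2653, 0.158], [0.5215, -0.3341, 0.158], [0.4871, -0.4053, 0.158]]
base side top -0.14974335857073487
[(array([0.6644, 0.0657, 0.104 ]), 0.92)]
[(array([0.5713, 0.0947, 0.104 ]), 0.48)]
```

Run:
```python
from h import *
go([.6645,.0655,.25],-.26)
go([.6645,.0655,.143],-.26)
```

```text
shift [ 63.9  -8.2 110.2] rot [0.01 0.   8.49] rows>= 3
shift [ 63.9  -8.2 217.2] rot [0.01 0.   8.49] rows>= 5
```

Call:
{"name": "arm_command", "arguments": {"series": [{"x":64,"y":-8,"z":110,"rx":0,"ry":0,"rz":8.5},{"x":64,"y":-8,"z":110,"rx":0,"ry":0,"rz":8.5},{"x":64,"y":-8,"z":110,"rx":0,"ry":0,"rz":8.5},{"x":64,"y":-8,"z":110,"rx":0,"ry":0,"rz":8.5},{"x":64,"y":-8,"z":140,"rx":0,"ry":0,"rz":8.5},{"x":64,"y":-8,"z":170,"rx":0,"ry":0,"rz":8.5},{"x":64,"y":-8,"z":195,"rx":0,"ry":0,"rz":8.5},{"x":64,"y":-8,"z":210,"rx":0,"ry":0,"rz":8.5},{"x":64,"y":-8,"z":217,"rx":0,"ry":0,"rz":8.5},{"x":64,"y":-8,"z":217,"rx":0,"ry":0,"rz":8.5}]}}

```text
time: 5.9
tool_pos: [0.6648, 0.0655, 0.146]
tool_rot: [-3.141, -0.002, -0.26]
contact_force: [0.2, -0.6, 0.1]
opening: 0.0896
grip_force: 0.0
```

Call:
{"name": "arm_command", "arguments": {"series": [{"x":0,"y":0,"z":0,"rx":0,"ry":0,"rz":0},{"x":0,"y":0,"z":0,"rx":0,"ry":0,"rz":0},{"x":0,"y":0,"z":0,"rx":0,"ry":0,"rz":0},{"x":0,"y":0,"z":0,"rx":0,"ry":0,"rz":0},{"x":0,"y":0,"z":0,"rx":0,"ry":0,"rz":0},{"x":0,"y":0,"z":0,"rx":0,"ry":0,"rz":0},{"x":0,"y":0,"z":0,"rx":0,"ry":0,"rz":0},{"x":0,"y":0,"z":0,"rx":0,"ry":0,"rz":0}], "hand": 40, "squeeze": 30}}

```text
time: 6.7
tool_pos: [0.6656, 0.0651, 0.1458]
tool_rot: [-3.141, -0.004, -0.26]
contact_force: [-1.5, -1.0, 6.6]
opening: 0.0594
grip_force: 31.4
```

Call:
{"name": "arm_command", "arguments": {"series": [{"x":0,"y":0,"z":-15,"rx":0,"ry":0,"rz":0},{"x":0,"y":0,"z":-45,"rx":0,"ry":0,"rz":0},{"x":0,"y":0,"z":-90,"rx":0,"ry":0,"rz":0},{"x":0,"y":0,"z":-110,"rx":0,"ry":0,"rz":0},{"x":0,"y":0,"z":-110,"rx":0,"ry":0,"rz":0}]}}

```text
time: 7.2
tool_pos: [0.6659, 0.0655, 0.2587]
tool_rot: [-3.139, -0.009, -0.26]
contact_force: [0.2, -0.2, -1.6]
opening: 0.0598
grip_force: 30.0
```

Run:
```python
from h import *
t=shot('top');marks(t,['pan','cast']);s=shot('scene');marks(s,['pan'])
o=observe();print(o['opening'],o['grip_force'])
go([.518,.329,.20],.2);go([.518,.329,.074],.2)
```

```text
pan [0.5161 0.3327 0.002 ] 0.82
cast [0.6674 0.0641 0.1924] 0.42
pan [0.519  0.3303 0.0016] 0.59
0.05975940350466557 29.997535943984985
shift [-208.6 -217.3   51.8] rot [  0.     0.21 -26.37] rows>= 7
shift [-208.2 -217.4  177.8] rot [  0.     0.21 -26.37] rows>= 7
```

Call:
{"name": "arm_command", "arguments": {"series": [{"x":-209,"y":-217,"z":50,"rx":0,"ry":0,"rz":-26},{"x":-209,"y":-217,"z":50,"rx":0,"ry":0,"rz":-26},{"x":-209,"y":-217,"z":50,"rx":0,"ry":0,"rz":-26},{"x":-209,"y":-217,"z":50,"rx":0,"ry":0,"rz":-26},{"x":-209,"y":-217,"z":50,"rx":0,"ry":0,"rz":-26},{"x":-209,"y":-217,"z":50,"rx":0,"ry":0,"rz":-26},{"x":-209,"y":-217,"z":50,"rx":0,"ry":0,"rz":-26},{"x":-209,"y":-217,"z":50,"rx":0,"ry":0,"rz":-26},{"x":-209,"y":-217,"z":90,"rx":0,"ry":0,"rz":-26},{"x":-209,"y":-217,"z":130,"rx":0,"ry":0,"rz":-26},{"x":-209,"y":-217,"z":160,"rx":0,"ry":0,"rz":-26},{"x":-209,"y":-217,"z":172,"rx":0,"ry":0,"rz":-26},{"x":-209,"y":-217,"z":178,"rx":0,"ry":0,"rz":-26},{"x":-209,"y":-217,"z":178,"rx":0,"ry":0,"rz":-26}]}}

```text
time: 8.85
tool_pos: [0.5193, 0.3282, 0.0754]
tool_rot: [3.142, -0.0, 0.193]
contact_force: [0.7, 0.2, 0.2]
opening: 0.0594
grip_force: 30.0
```

Call:
{"name": "arm_command", "arguments": {"series": [{"x":0,"y":0,"z":2,"rx":0,"ry":0,"rz":0},{"x":0,"y":0,"z":2,"rx":0,"ry":0,"rz":0},{"x":0,"y":0,"z":2,"rx":0,"ry":0,"rz":0},{"x":0,"y":0,"z":2,"rx":0,"ry":0,"rz":0},{"x":0,"y":0,"z":2,"rx":0,"ry":0,"rz":0},{"x":0,"y":0,"z":-30,"rx":0,"ry":0,"rz":0},{"x":0,"y":0,"z":-80,"rx":0,"ry":0,"rz":0},{"x":0,"y":0,"z":-130,"rx":0,"ry":0,"rz":0},{"x":0,"y":0,"z":-180,"rx":0,"ry":0,"rz":0},{"x":0,"y":0,"z":-240,"rx":0,"ry":0,"rz":0},{"x":0,"y":0,"z":-260,"rx":0,"ry":0,"rz":0}], "hand": 76}}

```text
time: 9.95
tool_pos: [0.5187, 0.329, 0.3402]
tool_rot: [-3.14, -0.006, 0.194]
contact_force: [0.3, 0.8, 0.9]
opening: 0.0763
grip_force: 0.0
```

Run:
```python
from h import *
t=shot('wrist');marks(t,['pan','cast']);t=shot('scene');marks(t,['pan','cast'])
go([.50,-.29,.34],-.452)
```

```text
cast [0.5205 0.3286 0.0041] 0.59
pan [ 0.5195  0.3317 -0.0009] 0.94
pan [ 0.5551 -0.2571  0.1016] 0.33
cast [0.5203 0.3272 0.0043] 0.59
shift [-136.7  603.5   -5.6] rot [ 0.11  0.16 37.  ] rows>= 13
```

Run:
```python
from h import *
go([.484,-.269,.30],-.452)
```

```text
shift [-148.2  579.8   34.4] rot [ 0.11  0.16 37.  ] rows>= 12
```

Call:
{"name": "arm_command", "arguments": {"series": [{"x":-148,"y":580,"z":34,"rx":0.1,"ry":0.2,"rz":37},{"x":-148,"y":580,"z":34,"rx":0.1,"ry":0.2,"rz":37},{"x":-148,"y":580,"z":34,"rx":0.1,"ry":0.2,"rz":37},{"x":-148,"y":580,"z":34,"rx":0.1,"ry":0.2,"rz":37},{"x":-148,"y":580,"z":34,"rx":0.1,"ry":0.2,"rz":37},{"x":-148,"y":580,"z":34,"rx":0.1,"ry":0.2,"rz":37},{"x":-148,"y":580,"z":34,"rx":0.1,"ry":0.2,"rz":37},{"x":-148,"y":580,"z":34,"rx":0.1,"ry":0.2,"rz":37},{"x":-148,"y":580,"z":34,"rx":0.1,"ry":0.2,"rz":37},{"x":-148,"y":580,"z":34,"rx":0.1,"ry":0.2,"rz":37},{"x":-148,"y":580,"z":34,"rx":0.1,"ry":0.2,"rz":37},{"x":-148,"y":580,"z":34,"rx":0.1,"ry":0.2,"rz":37},{"x":-148,"y":580,"z":34,"rx":0.1,"ry":0.2,"rz":37},{"x":-148,"y":580,"z":34,"rx":0.1,"ry":0.2,"rz":37},{"x":-148,"y":580,"z":34,"rx":0.1,"ry":0.2,"rz":37}]}}

```text
time: 11.75
tool_pos: [0.4847, -0.2678, 0.3002]
tool_rot: [-3.138, -0.0, -0.452]
contact_force: [0.3, 0.3, 0.2]
opening: 0.0763
grip_force: 0.0
```

Run:
```python
from h import *
o=observe();print(o['tool_pos'],o['tool_rot'])
p=shot('wrist');np.savez('p5.npz',K=p['K'],rvec=p['rvec'],tvec=p['tvec'])
cv2.imwrite('pics/w5.png',cv2.resize(p['pixels'][50:300,80:600],None,fx=1.53,fy=1.53,interpolation=2))
marks(p,['arch0'])
for d in trace(p,'arch0'):
    c=cv2.minAreaRect(cv2.findNonZero(d['pixels'].astype(np.uint8)));v,u=np.nonzero(d['pixels'])
    print(round(d['confidence'],2),np.round(c[0],1),np.round(c[1],1),round(c[2],1),u.min(),u.max(),v.min(),v.max())
```

```text
[ 0.48466459 -0.26778222  0.30021303] [-3.13814567e+00 -4.25121579e-04 -4.51517324e-01]
arch0 [ 0.5952 -0.1746  0.1041] 0.95
arch0 [ 0.5182 -0.3313  0.1036] 0.85
arch0 [ 0.5603 -0.2569  0.101 ] 0.73
arch0 [ 0.4796 -0.4146  0.1075] 0.66
0.8 [375.7 158.2] [28.6 83.3] 88.3 334 417 143 172
0.67 [487.5 157.5] [ 29. 101.] 90.0 437 538 143 172
0.61 [147.3 154.8] [27. 98.] 87.9 98 196 141 169
0.59 [259.5 154.5] [27. 81.] 90.0 219 300 141 168
0.44 [331.5 290. ] [38. 55.] 90.0 304 359 271 309
```

View pics/w5.png

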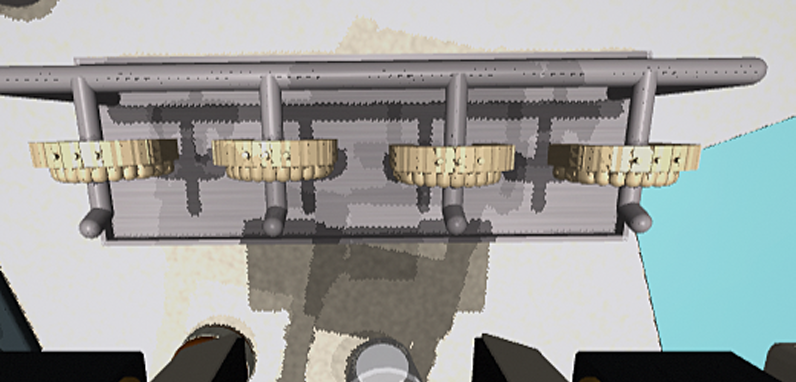

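Run:
```python
from h import *
z=np.load('p5.npz');P={k:z[k] for k in z}
C=lambda L:[(80+x/1.53,50+y/1.53) for x,y in L]
ax=np.array([.8996,-.4368]);ay=np.array([.4368,.8996]);O=np.array([.5376,-.2948])
fr=lambda b:(np.c_[(b[:,:2]-O)@ax,(b[:,:2]-O)@ay]*1000).round(1).tolist()
print('tips',fr(back(P,C([(90,222),(272,220),(455,218),(638,218)]),.155)))
print('top back',fr(back(P,C([(100,140),(274,138),(455,144),(635,143)]),.157)))
print('top front',fr(back(P,C([(100,166),(274,165),(455,171),(635,170)]),.157)))
print('hooks at arch',fr(back(P,C([(92,128),(270,128),(457,130),(645,128)]),.145)))
print('left/right edges', fr(back(P,C([(30,155),(212,155),(392,160),(701,158),(335,155),(515,160)]),.141)))
```

```text
tips [[-24.0, 125.8], [-23.0, 41.1], [-22.1, -43.8], [-22.0, -128.4]]
top back [[12.9, 115.1], [13.7, 38.1], [11.2, -41.7], [11.6, -121.0]]
top front [[1.6, 116.6], [2.1, 38.7], [-0.5, -42.3], [-0.1, -122.8]]
hooks at arch [[18.0, 123.9], [18.0, 41.7], [17.1, -44.4], [18.0, -130.8]]
left/right edges [[5.7, 157.2], [5.7, 70.6], [3.4, -15.0], [4.3, -161.5], [5.7, 12.1], [3.4, -73.4]]
```

```bash
cat >> h.py <<'E'
def rackp(x,y,z): return [.5376+.8996*x-.0+.4368*y,-.2948-.4368*x+.8996*y,z]
def visep(x,y,z): return [.660+.990*x+.1395*y,.0645-.1395*x+.990*y,z]
E
python3 - <<'E'
from h import *
a=rackp(.003,.1275,.25);go(a,-.452);a[2]=.175;go(a,-.452)
print('after lift');s=rackp(.003,.1275,.26);go(visep(.037,0,.26),-.14,s,-.452);go(visep(.037,0,.153),-.14,s,-.452)
E
```

```text
shift [  62.3 -125.6   51.8] rot [-0.16 -0.14  0.11] rows>= 3
shift [  62.1 -125.4  126.8] rot [-0.16 -0.14  0.11] rows>= 4
after lift
shift [ -14.6 -260.5   -0. ] rot [  0.     0.   -17.88] rows>= 6
shift [ -14.6 -260.5  107. ] rot [  0.     0.   -17.88] rows>= 6
```

Call:
{"name": "arm_command", "arguments": {"series": [{"x":62,"y":-125.5,"z":50,"rx":-0.2,"ry":-0.1,"rz":0},{"x":62,"y":-125.5,"z":50,"rx":-0.2,"ry":-0.1,"rz":0},{"x":62,"y":-125.5,"z":50,"rx":-0.2,"ry":-0.1,"rz":0},{"x":62,"y":-125.5,"z":50,"rx":-0.2,"ry":-0.1,"rz":0},{"x":62,"y":-125.5,"z":50,"rx":-0.2,"ry":-0.1,"rz":0},{"x":62,"y":-125.5,"z":75,"rx":-0.2,"ry":-0.1,"rz":0},{"x":62,"y":-125.5,"z":100,"rx":-0.2,"ry":-0.1,"rz":0},{"x":62,"y":-125.5,"z":118,"rx":-0.2,"ry":-0.1,"rz":0},{"x":62,"y":-125.5,"z":127,"rx":-0.2,"ry":-0.1,"rz":0},{"x":62,"y":-125.5,"z":127,"rx":-0.2,"ry":-0.1,"rz":0},{"x":62,"y":-125.5,"z":127,"rx":-0.2,"ry":-0.1,"rz":0}], "hand": 69}}

```text
time: 13.0
tool_pos: [0.5961, -0.1835, 0.1761]
tool_rot: [3.141, -0.003, -0.453]
contact_force: [0.7, 0.4, 0.1]
opening: 0.0689
grip_force: 0.0
```

Call:
{"name": "arm_command", "arguments": {"series": [{"x":0,"y":0,"z":0,"rx":0,"ry":0,"rz":0},{"x":0,"y":0,"z":0,"rx":0,"ry":0,"rz":0},{"x":0,"y":0,"z":0,"rx":0,"ry":0,"rz":0},{"x":0,"y":0,"z":0,"rx":0,"ry":0,"rz":0},{"x":0,"y":0,"z":0,"rx":0,"ry":0,"rz":0},{"x":0,"y":0,"z":0,"rx":0,"ry":0,"rz":0}], "hand": 45, "squeeze": 20}}

```text
time: 13.6
tool_pos: [0.5964, -0.1831, 0.1759]
tool_rot: [3.141, -0.003, -0.452]
contact_force: [0.3, 0.1, 6.8]
opening: 0.0595
grip_force: 19.9
```

Run:
```python
from h import *
o=observe();print(o['tool_pos'],o['tool_rot'],o['opening'],o['grip_force'])
p=shot('wrist');cv2.imwrite('pics/w6.png',p['pixels'][:,:])
```

```text
[ 0.59636795 -0.18310471  0.1758861 ] [ 3.14077581 -0.00316385 -0.45207012] 0.05945360710872734 19.948259219527245
```

View pics/w6.png

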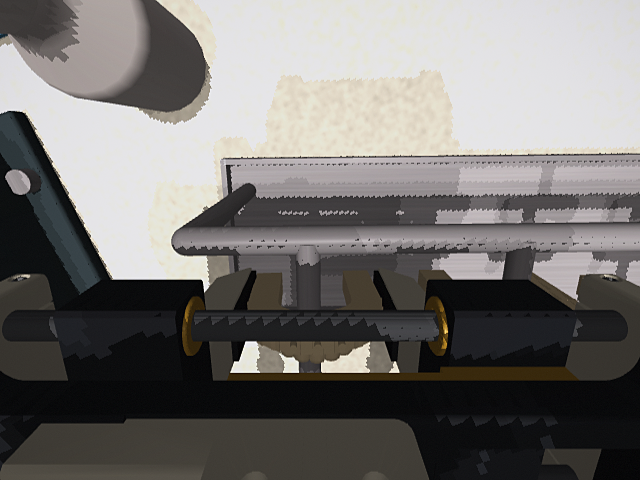

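w6 shows the arch at (310,345) between the finger pads, with the hook behind it at (308,265). It's gripped, so I'll lift it straight up.

Call:
{"name": "arm_command", "arguments": {"series": [{"x":0,"y":0,"z":-15,"rx":0,"ry":0,"rz":0},{"x":0,"y":0,"z":-35,"rx":0,"ry":0,"rz":0},{"x":0,"y":0,"z":-65,"rx":0,"ry":0,"rz":0},{"x":0,"y":0,"z":-84,"rx":0,"ry":0,"rz":0},{"x":0,"y":0,"z":-84,"rx":0,"ry":0,"rz":0}]}}

```text
time: 14.15
tool_pos: [0.5968, -0.1832, 0.2616]
tool_rot: [3.141, -0.007, -0.452]
contact_force: [-0.1, 0.2, -0.4]
opening: 0.0595
grip_force: 19.9
```

Run:
```python
from h import *
o=observe();print(o['opening'],o['grip_force'],o['contact_force'])
s=shot('scene');marks(s,['arch0','pan','cast'])
go(visep(.037,0,.26),-.14);go(visep(.037,0,.154),-.14)
```

```text
0.05949288145268331 19.884606152772903 [-0.13079794  0.17725079 -0.35413835]
arch0 [ 0.479  -0.414   0.1065] 0.97
arch0 [ 0.554  -0.26    0.1026] 0.77
arch0 [ 0.5172 -0.3325  0.1048] 0.71
arch0 [ 0.5898 -0.1814  0.1905] 0.59
pan [5.215e-01 3.292e-01 4.000e-04] 0.6
cast [0.5207 0.3279 0.0016] 0.55
shift [ -14.4 -261.9   -3.4] rot [  0.04   0.14 -17.88] rows>= 6
shift [ -14.2 -262.   102.6] rot [  0.04   0.14 -17.88] rows>= 6
```

Call:
{"name": "arm_command", "arguments": {"series": [{"x":-14,"y":-262,"z":-3,"rx":0,"ry":0.1,"rz":-18},{"x":-14,"y":-262,"z":-3,"rx":0,"ry":0.1,"rz":-18},{"x":-14,"y":-262,"z":-3,"rx":0,"ry":0.1,"rz":-18},{"x":-14,"y":-262,"z":-3,"rx":0,"ry":0.1,"rz":-18},{"x":-14,"y":-262,"z":-3,"rx":0,"ry":0.1,"rz":-18},{"x":-14,"y":-262,"z":-3,"rx":0,"ry":0.1,"rz":-18},{"x":-14,"y":-262,"z":-3,"rx":0,"ry":0.1,"rz":-18},{"x":-14,"y":-262,"z":-3,"rx":0,"ry":0.1,"rz":-18},{"x":-14,"y":-262,"z":25,"rx":0,"ry":0.1,"rz":-18},{"x":-14,"y":-262,"z":55,"rx":0,"ry":0.1,"rz":-18},{"x":-14,"y":-262,"z":80,"rx":0,"ry":0.1,"rz":-18},{"x":-14,"y":-262,"z":95,"rx":0,"ry":0.1,"rz":-18},{"x":-14,"y":-262,"z":101,"rx":0,"ry":0.1,"rz":-18},{"x":-14,"y":-262,"z":101,"rx":0,"ry":0.1,"rz":-18}]}}

```text
time: 15.75
tool_pos: [0.6976, 0.0578, 0.1573]
tool_rot: [3.14, -0.002, -0.139]
contact_force: [-0.4, -0.4, 0.0]
opening: 0.0594
grip_force: 19.9
```

Run:
```python
from h import *
o=observe();print(o['tool_pos'],o['tool_rot'],o['contact_force'],o['opening'])
p=shot('wrist');cv2.imwrite('pics/w7.png',p['pixels'])
```

```text
[0.69763247 0.05778986 0.15728149] [ 3.14001984e+00 -1.69898521e-03 -1.39246950e-01] [-0.37579177 -0.41103644  0.03694285] 0.05939684440413739
```

View pics/w7.png

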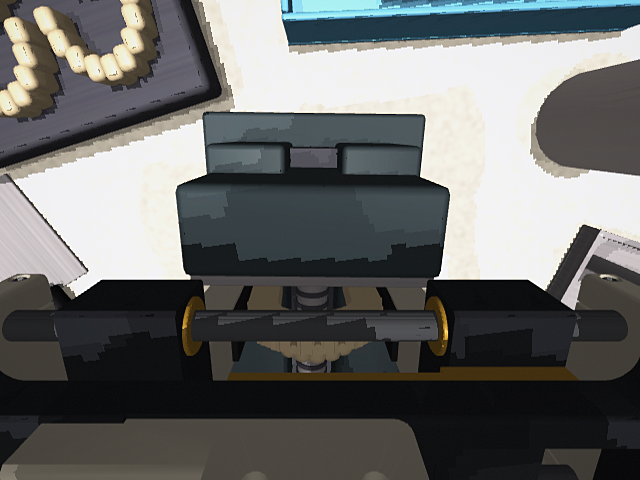

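w7 shows the fixed jaw square to the tool, plate edge at (190–440, 278), with the arch at (315,345) centred and just in front of it. I'll lower the last 5 mm, release and back off.

Call:
{"name": "arm_command", "arguments": {"series": [{"x":0,"y":0,"z":3,"rx":0,"ry":0,"rz":0},{"x":0,"y":0,"z":5.5,"rx":0,"ry":0,"rz":0},{"x":0,"y":0,"z":5.5,"rx":0,"ry":0,"rz":0}]}}

```text
time: 16.1
tool_pos: [0.6983, 0.0589, 0.1532]
tool_rot: [3.14, -0.005, -0.138]
contact_force: [-0.5, -0.3, 2.5]
opening: 0.0597
grip_force: 19.9
```

Call:
{"name": "arm_command", "arguments": {"series": [{"x":0,"y":0,"z":0,"rx":0,"ry":0,"rz":0},{"x":0,"y":0,"z":0,"rx":0,"ry":0,"rz":0},{"x":0,"y":0,"z":0,"rx":0,"ry":0,"rz":0},{"x":0,"y":0,"z":0,"rx":0,"ry":0,"rz":0},{"x":0,"y":0,"z":-15,"rx":0,"ry":0,"rz":0},{"x":0,"y":0,"z":-40,"rx":0,"ry":0,"rz":0},{"x":0,"y":0,"z":-80,"rx":0,"ry":0,"rz":0},{"x":0,"y":0,"z":-110,"rx":0,"ry":0,"rz":0},{"x":-30,"y":0,"z":-150,"rx":0,"ry":0,"rz":0},{"x":-60,"y":0,"z":-150,"rx":0,"ry":0,"rz":0},{"x":-60,"y":0,"z":-150,"rx":0,"ry":0,"rz":0}], "hand": 72}}

```text
time: 17.2
tool_pos: [0.6354, 0.0682, 0.3048]
tool_rot: [3.141, -0.004, -0.137]
contact_force: [0.1, 0.3, -0.7]
opening: 0.0719
grip_force: 0.0
```

Run:
```python
from h import *
p=shot('wrist');cv2.imwrite('pics/w8.png',p['pixels'][40:300,150:480]);np.savez('p8.npz',K=p['K'],rvec=p['rvec'],tvec=p['tvec'])
marks(p,['arch0','jaw','vise_bed'])
a=rackp(.003,.0415,.26);go(a,-.452);a[2]=.175;go(a,-.452)
```

```text
arch0 [0.6994 0.0633 0.0817] 0.75
jaw [0.6116 0.0719 0.0792] 0.57
vise_bed [0.6604 0.0626 0.0793] 0.83
vise_bed [ 0.54   -0.2947 -0.0045] 0.71
shift [-34.8 333.8  42.3] rot [ 0.05 -0.19 17.98] rows>= 7
shift [-35.  333.7 127.3] rot [ 0.05 -0.19 17.98] rows>= 8
```

View pics/w8.png

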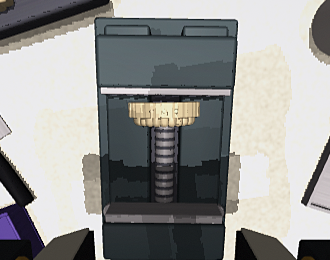

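w8 shows the arch standing upright and centred over the screw at crop (163,113), just in front of the fixed plate. On to the second arch.

Call:
{"name": "arm_command", "arguments": {"series": [{"x":-35,"y":334,"z":42,"rx":0,"ry":-0.2,"rz":18},{"x":-35,"y":334,"z":42,"rx":0,"ry":-0.2,"rz":18},{"x":-35,"y":334,"z":42,"rx":0,"ry":-0.2,"rz":18},{"x":-35,"y":334,"z":42,"rx":0,"ry":-0.2,"rz":18},{"x":-35,"y":334,"z":42,"rx":0,"ry":-0.2,"rz":18},{"x":-35,"y":334,"z":42,"rx":0,"ry":-0.2,"rz":18},{"x":-35,"y":334,"z":42,"rx":0,"ry":-0.2,"rz":18},{"x":-35,"y":334,"z":42,"rx":0,"ry":-0.2,"rz":18},{"x":-35,"y":334,"z":42,"rx":0,"ry":-0.2,"rz":18},{"x":-35,"y":334,"z":42,"rx":0,"ry":-0.2,"rz":18},{"x":-35,"y":334,"z":72,"rx":0,"ry":-0.2,"rz":18},{"x":-35,"y":334,"z":100,"rx":0,"ry":-0.2,"rz":18},{"x":-35,"y":334,"z":120,"rx":0,"ry":-0.2,"rz":18},{"x":-35,"y":334,"z":128,"rx":0,"ry":-0.2,"rz":18},{"x":-35,"y":334,"z":128,"rx":0,"ry":-0.2,"rz":18}], "hand": 69}}

```text
time: 18.9
tool_pos: [0.558, -0.2577, 0.1734]
tool_rot: [3.141, 0.003, -0.45]
contact_force: [-0.3, -1.0, 0.2]
opening: 0.0694
grip_force: 0.0
```

Call:
{"name": "arm_command", "arguments": {"series": [{"x":0,"y":0,"z":0,"rx":0,"ry":0,"rz":0},{"x":0,"y":0,"z":0,"rx":0,"ry":0,"rz":0},{"x":0,"y":0,"z":0,"rx":0,"ry":0,"rz":0},{"x":0,"y":0,"z":0,"rx":0,"ry":0,"rz":0},{"x":0,"y":0,"z":0,"rx":0,"ry":0,"rz":0},{"x":0,"y":0,"z":0,"rx":0,"ry":0,"rz":0}], "hand": 45}}

```text
time: 19.5
tool_pos: [0.5584, -0.259, 0.1754]
tool_rot: [3.141, -0.002, -0.452]
contact_force: [1.5, 1.8, 5.8]
opening: 0.0592
grip_force: 20.0
```

Call:
{"name": "arm_command", "arguments": {"series": [{"x":0,"y":0,"z":-15,"rx":0,"ry":0,"rz":0},{"x":0,"y":0,"z":-35,"rx":0,"ry":0,"rz":0},{"x":0,"y":0,"z":-65,"rx":0,"ry":0,"rz":0},{"x":0,"y":0,"z":-84,"rx":0,"ry":0,"rz":0},{"x":0,"y":0,"z":-84,"rx":0,"ry":0,"rz":0}]}}

```text
time: 20.0
tool_pos: [0.5585, -0.2595, 0.2611]
tool_rot: [3.14, -0.005, -0.452]
contact_force: [0.3, -0.2, -0.3]
opening: 0.0589
grip_force: 20.0
```

Run:
```python
from h import *
s=shot('scene');marks(s,['arch0','pan','cast']);t=shot('top');marks(t,['arch0'])
go(visep(.0165,0,.26),-.14);go(visep(.0165,0,.157),-.14)
```

```text
arch0 [ 0.478  -0.4116  0.1066] 0.77
arch0 [ 0.5198 -0.3334  0.1016] 0.76
arch0 [ 0.5537 -0.2623  0.1899] 0.69
arch0 [0.6928 0.0613 0.081 ] 0.63
pan [0.5184 0.3278 0.0035] 0.61
pan [ 5.205e-01  3.308e-01 -4.000e-04] 0.6
cast [0.519  0.329  0.0014] 0.73
arch0 [0.696  0.0588 0.0802] 0.54
shift [ -33.1 -340.6   -3.6] rot [  0.02   0.21 -17.89] rows>= 7
shift [ -32.8 -340.7   99.4] rot [  0.02   0.21 -17.89] rows>= 8
```

Call:
{"name": "arm_command", "arguments": {"series": [{"x":-33,"y":-340.5,"z":-5,"rx":0,"ry":0.2,"rz":-18},{"x":-33,"y":-340.5,"z":-5,"rx":0,"ry":0.2,"rz":-18},{"x":-33,"y":-340.5,"z":-5,"rx":0,"ry":0.2,"rz":-18},{"x":-33,"y":-340.5,"z":-5,"rx":0,"ry":0.2,"rz":-18},{"x":-33,"y":-340.5,"z":-5,"rx":0,"ry":0.2,"rz":-18},{"x":-33,"y":-340.5,"z":-5,"rx":0,"ry":0.2,"rz":-18},{"x":-33,"y":-340.5,"z":-5,"rx":0,"ry":0.2,"rz":-18},{"x":-33,"y":-340.5,"z":-5,"rx":0,"ry":0.2,"rz":-18},{"x":-33,"y":-340.5,"z":-5,"rx":0,"ry":0.2,"rz":-18},{"x":-33,"y":-340.5,"z":-5,"rx":0,"ry":0.2,"rz":-18},{"x":-33,"y":-340.5,"z":25,"rx":0,"ry":0.2,"rz":-18},{"x":-33,"y":-340.5,"z":55,"rx":0,"ry":0.2,"rz":-18},{"x":-33,"y":-340.5,"z":80,"rx":0,"ry":0.2,"rz":-18},{"x":-33,"y":-340.5,"z":95,"rx":0,"ry":0.2,"rz":-18},{"x":-33,"y":-340.5,"z":100,"rx":0,"ry":0.2,"rz":-18},{"x":-33,"y":-340.5,"z":104,"rx":0,"ry":0.2,"rz":-18},{"x":-33,"y":-340.5,"z":104,"rx":0,"ry":0.2,"rz":-18}]}}

```text
time: 22.0
tool_pos: [0.6769, 0.061, 0.1543]
tool_rot: [3.14, -0.003, -0.139]
contact_force: [-0.0, 0.1, -1.0]
opening: 0.0589
grip_force: 20.1
```

Run:
```python
from h import *
o=observe();print(o['tool_pos'],o['contact_force']);s=shot('scene');marks(s,['arch0'])
go(visep(.0165,0,.1525),-.14)
```

```text
[0.67691549 0.06096566 0.15431538] [-0.02131243  0.11070421 -1.00935456]
arch0 [ 0.5184 -0.3353  0.1057] 0.9
arch0 [ 0.4806 -0.4105  0.1039] 0.75
arch0 [0.691  0.0606 0.0821] 0.68
arch0 [0.673  0.0592 0.0791] 0.44
shift [-0.9 -0.6  2.5] rot [ 0.07 -0.24  0.09] rows>= 1
```

Call:
{"name": "arm_command", "arguments": {"series": [{"x":0,"y":0,"z":2,"rx":0,"ry":0,"rz":0},{"x":0,"y":0,"z":2.5,"rx":0,"ry":0,"rz":0}]}}

```text
time: 22.3
tool_pos: [0.6769, 0.0618, 0.1518]
tool_rot: [3.14, -0.003, -0.138]
contact_force: [0.1, -1.4, 3.1]
opening: 0.0592
grip_force: 20.0
```

Call:
{"name": "arm_command", "arguments": {"series": [{"x":0,"y":0,"z":0,"rx":0,"ry":0,"rz":0},{"x":0,"y":0,"z":0,"rx":0,"ry":0,"rz":0},{"x":0,"y":0,"z":0,"rx":0,"ry":0,"rz":0},{"x":0,"y":0,"z":0,"rx":0,"ry":0,"rz":0},{"x":0,"y":0,"z":-15,"rx":0,"ry":0,"rz":0},{"x":0,"y":0,"z":-40,"rx":0,"ry":0,"rz":0},{"x":0,"y":0,"z":-80,"rx":0,"ry":0,"rz":0},{"x":0,"y":0,"z":-110,"rx":0,"ry":0,"rz":0},{"x":-20,"y":0,"z":-140,"rx":0,"ry":0,"rz":0},{"x":-40,"y":0,"z":-140,"rx":0,"ry":0,"rz":0},{"x":-40,"y":0,"z":-140,"rx":0,"ry":0,"rz":0}], "hand": 72}}

```text
time: 23.4
tool_pos: [0.6356, 0.068, 0.2942]
tool_rot: [3.141, -0.005, -0.137]
contact_force: [1.0, -0.1, -0.2]
opening: 0.0721
grip_force: 0.0
```

Run:
```python
from h import *
p=shot('wrist');cv2.imwrite('pics/w9.png',p['pixels'][40:300,150:480])
marks(p,['arch0'])
a=rackp(.003,-.044,.26);go(a,-.452);a[2]=.175;go(a,-.452)
```

```text
arch0 [0.695  0.0645 0.0835] 0.64
arch0 [0.6782 0.0611 0.0781] 0.63
arch0 [0.6112 0.0683 0.0805] 0.46
shift [-59.5 415.3  32.5] rot [ 0.05 -0.21 18.  ] rows>= 9
shift [-59.8 415.2 117.5] rot [ 0.05 -0.21 18.  ] rows>= 9
```

View pics/w9.png

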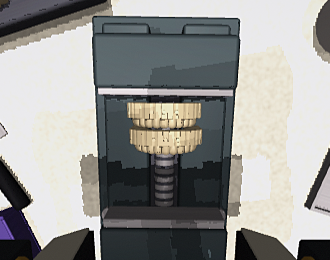

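w9 shows two arches standing one behind the other and centred, at crop (163,113) and (166,137). Now the third.

Call:
{"name": "arm_command", "arguments": {"series": [{"x":-59.5,"y":415,"z":32,"rx":0,"ry":-0.2,"rz":18},{"x":-59.5,"y":415,"z":32,"rx":0,"ry":-0.2,"rz":18},{"x":-59.5,"y":415,"z":32,"rx":0,"ry":-0.2,"rz":18},{"x":-59.5,"y":415,"z":32,"rx":0,"ry":-0.2,"rz":18},{"x":-59.5,"y":415,"z":32,"rx":0,"ry":-0.2,"rz":18},{"x":-59.5,"y":415,"z":32,"rx":0,"ry":-0.2,"rz":18},{"x":-59.5,"y":415,"z":32,"rx":0,"ry":-0.2,"rz":18},{"x":-59.5,"y":415,"z":32,"rx":0,"ry":-0.2,"rz":18},{"x":-59.5,"y":415,"z":32,"rx":0,"ry":-0.2,"rz":18},{"x":-59.5,"y":415,"z":32,"rx":0,"ry":-0.2,"rz":18},{"x":-59.5,"y":415,"z":32,"rx":0,"ry":-0.2,"rz":18},{"x":-59.5,"y":415,"z":32,"rx":0,"ry":-0.2,"rz":18},{"x":-59.5,"y":415,"z":62,"rx":0,"ry":-0.2,"rz":18},{"x":-59.5,"y":415,"z":90,"rx":0,"ry":-0.2,"rz":18},{"x":-59.5,"y":415,"z":110,"rx":0,"ry":-0.2,"rz":18},{"x":-59.5,"y":415,"z":117,"rx":0,"ry":-0.2,"rz":18},{"x":-59.5,"y":415,"z":117,"rx":0,"ry":-0.2,"rz":18}], "hand": 69}}

```text
time: 25.2
tool_pos: [0.5214, -0.3344, 0.1741]
tool_rot: [3.141, 0.002, -0.451]
contact_force: [0.4, -0.3, 0.3]
opening: 0.0691
grip_force: 0.0
```

Call:
{"name": "arm_command", "arguments": {"series": [{"x":0,"y":0,"z":0,"rx":0,"ry":0,"rz":0},{"x":0,"y":0,"z":0,"rx":0,"ry":0,"rz":0},{"x":0,"y":0,"z":0,"rx":0,"ry":0,"rz":0},{"x":0,"y":0,"z":0,"rx":0,"ry":0,"rz":0},{"x":0,"y":0,"z":0,"rx":0,"ry":0,"rz":0},{"x":0,"y":0,"z":0,"rx":0,"ry":0,"rz":0}], "hand": 45}}

```text
time: 25.8
tool_pos: [0.5217, -0.3357, 0.176]
tool_rot: [3.14, -0.002, -0.452]
contact_force: [1.9, 0.8, 6.4]
opening: 0.0587
grip_force: 20.0
```

Call:
{"name": "arm_command", "arguments": {"series": [{"x":0,"y":0,"z":-15,"rx":0,"ry":0,"rz":0},{"x":0,"y":0,"z":-35,"rx":0,"ry":0,"rz":0},{"x":0,"y":0,"z":-65,"rx":0,"ry":0,"rz":0},{"x":0,"y":0,"z":-84,"rx":0,"ry":0,"rz":0},{"x":0,"y":0,"z":-84,"rx":0,"ry":0,"rz":0}]}}

```text
time: 26.3
tool_pos: [0.5218, -0.3363, 0.2616]
tool_rot: [3.139, -0.005, -0.452]
contact_force: [0.9, -0.3, -0.0]
opening: 0.0587
grip_force: 20.0
```

Run:
```python
from h import *
s=shot('scene');marks(s,['arch0','pan','cast'])
go(visep(-.004,0,.26),-.14);go(visep(-.004,0,.153),-.14)
```

```text
arch0 [ 0.5166 -0.3366  0.1924] 0.79
arch0 [ 0.4783 -0.4122  0.1046] 0.77
arch0 [0.6722 0.0582 0.0798] 0.77
arch0 [0.5213 0.3279 0.0052] 0.69
arch0 [0.6945 0.059  0.0842] 0.63
pan [0.5198 0.3295 0.0063] 0.85
pan [ 0.5429 -0.2937  0.0033] 0.54
cast [0.5216 0.3278 0.0038] 0.57
shift [ -53.  -419.1   -3.1] rot [-1.000e-02  2.200e-01 -1.789e+01] rows>= 9
shift [ -52.6 -419.2  103.9] rot [-1.000e-02  2.200e-01 -1.789e+01] rows>= 9
```

Call:
{"name": "arm_command", "arguments": {"series": [{"x":-53,"y":-419,"z":-5,"rx":0,"ry":0.2,"rz":-18},{"x":-53,"y":-419,"z":-5,"rx":0,"ry":0.2,"rz":-18},{"x":-53,"y":-419,"z":-5,"rx":0,"ry":0.2,"rz":-18},{"x":-53,"y":-419,"z":-5,"rx":0,"ry":0.2,"rz":-18},{"x":-53,"y":-419,"z":-5,"rx":0,"ry":0.2,"rz":-18},{"x":-53,"y":-419,"z":-5,"rx":0,"ry":0.2,"rz":-18},{"x":-53,"y":-419,"z":-5,"rx":0,"ry":0.2,"rz":-18},{"x":-53,"y":-419,"z":-5,"rx":0,"ry":0.2,"rz":-18},{"x":-53,"y":-419,"z":-5,"rx":0,"ry":0.2,"rz":-18},{"x":-53,"y":-419,"z":-5,"rx":0,"ry":0.2,"rz":-18},{"x":-53,"y":-419,"z":-5,"rx":0,"ry":0.2,"rz":-18},{"x":-53,"y":-419,"z":25,"rx":0,"ry":0.2,"rz":-18},{"x":-53,"y":-419,"z":55,"rx":0,"ry":0.2,"rz":-18},{"x":-53,"y":-419,"z":80,"rx":0,"ry":0.2,"rz":-18},{"x":-53,"y":-419,"z":95,"rx":0,"ry":0.2,"rz":-18},{"x":-53,"y":-419,"z":100,"rx":0,"ry":0.2,"rz":-18},{"x":-53,"y":-419,"z":103,"rx":0,"ry":0.2,"rz":-18},{"x":-53,"y":-419,"z":103,"rx":0,"ry":0.2,"rz":-18}]}}

```text
time: 28.3
tool_pos: [0.6566, 0.0637, 0.1557]
tool_rot: [3.14, -0.003, -0.139]
contact_force: [0.3, -0.2, -0.5]
opening: 0.0588
grip_force: 20.0
```

Run:
```python
from h import *
s=shot('scene');marks(s,['arch0'])
go(visep(-.004,0,.1525),-.14)
```

```text
arch0 [0.6948 0.0615 0.0824] 0.88
arch0 [ 0.477  -0.4092  0.1053] 0.65
arch0 [0.6472 0.0627 0.0819] 0.62
arch0 [0.6735 0.0591 0.0774] 0.6
shift [-1.  -0.8  3.9] rot [ 0.07 -0.24  0.09] rows>= 1
```

Call:
{"name": "arm_command", "arguments": {"series": [{"x":0,"y":0,"z":2,"rx":0,"ry":0,"rz":0},{"x":0,"y":0,"z":3.5,"rx":0,"ry":0,"rz":0},{"x":0,"y":0,"z":3.5,"rx":0,"ry":0,"rz":0}]}}

```text
time: 28.7
tool_pos: [0.6567, 0.0645, 0.1523]
tool_rot: [3.14, -0.004, -0.138]
contact_force: [0.7, -0.2, 1.4]
opening: 0.0589
grip_force: 20.0
```

Call:
{"name": "arm_command", "arguments": {"series": [{"x":0,"y":0,"z":0,"rx":0,"ry":0,"rz":0},{"x":0,"y":0,"z":0,"rx":0,"ry":0,"rz":0},{"x":0,"y":0,"z":0,"rx":0,"ry":0,"rz":0},{"x":0,"y":0,"z":0,"rx":0,"ry":0,"rz":0},{"x":0,"y":0,"z":-15,"rx":0,"ry":0,"rz":0},{"x":0,"y":0,"z":-40,"rx":0,"ry":0,"rz":0},{"x":0,"y":0,"z":-80,"rx":0,"ry":0,"rz":0},{"x":0,"y":0,"z":-110,"rx":0,"ry":0,"rz":0},{"x":-20,"y":0,"z":-140,"rx":0,"ry":0,"rz":0},{"x":-20,"y":0,"z":-140,"rx":0,"ry":0,"rz":0}], "hand": 72}}

```text
time: 29.7
tool_pos: [0.6364, 0.0679, 0.297]
tool_rot: [3.141, -0.01, -0.137]
contact_force: [0.3, -0.9, 0.1]
opening: 0.0723
grip_force: 0.0
```

Run:
```python
from h import *
p=shot('wrist');cv2.imwrite('pics/w10.png',p['pixels'][40:300,150:480])
marks(p,['arch0'])
a=rackp(.003,-.1305,.26);go(a,-.452);a[2]=.175;go(a,-.452)
```

```text
arch0 [0.6748 0.0633 0.0758] 0.93
arch0 [0.6945 0.0631 0.0824] 0.9
shift [-85.6 497.5  32.7] rot [ 0.03 -0.23 18.  ] rows>= 11
shift [-85.9 497.4 117.7] rot [ 0.03 -0.23 18.  ] rows>= 11
```

View pics/w10.png

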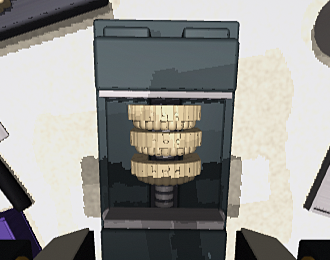

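w10 shows three arches standing upright at crop (163,115), (166,140) and (166,168), with room for the last one before the moving jaw at row 213.

Call:
{"name": "arm_command", "arguments": {"series": [{"x":-85.5,"y":497.5,"z":32,"rx":0,"ry":-0.2,"rz":18},{"x":-85.5,"y":497.5,"z":32,"rx":0,"ry":-0.2,"rz":18},{"x":-85.5,"y":497.5,"z":32,"rx":0,"ry":-0.2,"rz":18},{"x":-85.5,"y":497.5,"z":32,"rx":0,"ry":-0.2,"rz":18},{"x":-85.5,"y":497.5,"z":32,"rx":0,"ry":-0.2,"rz":18},{"x":-85.5,"y":497.5,"z":32,"rx":0,"ry":-0.2,"rz":18},{"x":-85.5,"y":497.5,"z":32,"rx":0,"ry":-0.2,"rz":18},{"x":-85.5,"y":497.5,"z":32,"rx":0,"ry":-0.2,"rz":18},{"x":-85.5,"y":497.5,"z":32,"rx":0,"ry":-0.2,"rz":18},{"x":-85.5,"y":497.5,"z":32,"rx":0,"ry":-0.2,"rz":18},{"x":-85.5,"y":497.5,"z":32,"rx":0,"ry":-0.2,"rz":18},{"x":-85.5,"y":497.5,"z":32,"rx":0,"ry":-0.2,"rz":18},{"x":-85.5,"y":497.5,"z":32,"rx":0,"ry":-0.2,"rz":18},{"x":-85.5,"y":497.5,"z":62,"rx":0,"ry":-0.2,"rz":18},{"x":-85.5,"y":497.5,"z":90,"rx":0,"ry":-0.2,"rz":18},{"x":-85.5,"y":497.5,"z":110,"rx":0,"ry":-0.2,"rz":18},{"x":-85.5,"y":497.5,"z":117,"rx":0,"ry":-0.2,"rz":18},{"x":-85.5,"y":497.5,"z":117,"rx":0,"ry":-0.2,"rz":18}], "hand": 70}}

```text
time: 31.6
tool_pos: [0.484, -0.4121, 0.1745]
tool_rot: [3.141, 0.002, -0.45]
contact_force: [0.1, -0.2, -0.3]
opening: 0.0701
grip_force: 0.0
```

Call:
{"name": "arm_command", "arguments": {"series": [{"x":0,"y":0,"z":0,"rx":0,"ry":0,"rz":0},{"x":0,"y":0,"z":0,"rx":0,"ry":0,"rz":0},{"x":0,"y":0,"z":0,"rx":0,"ry":0,"rz":0},{"x":0,"y":0,"z":0,"rx":0,"ry":0,"rz":0},{"x":0,"y":0,"z":0,"rx":0,"ry":0,"rz":0},{"x":0,"y":0,"z":0,"rx":0,"ry":0,"rz":0}], "hand": 45}}

```text
time: 32.2
tool_pos: [0.484, -0.4139, 0.1765]
tool_rot: [3.14, -0.002, -0.452]
contact_force: [1.5, 1.7, 6.6]
opening: 0.0591
grip_force: 20.0
```

Call:
{"name": "arm_command", "arguments": {"series": [{"x":0,"y":0,"z":-15,"rx":0,"ry":0,"rz":0},{"x":0,"y":0,"z":-35,"rx":0,"ry":0,"rz":0},{"x":0,"y":0,"z":-65,"rx":0,"ry":0,"rz":0},{"x":0,"y":0,"z":-84,"rx":0,"ry":0,"rz":0},{"x":0,"y":0,"z":-84,"rx":0,"ry":0,"rz":0}]}}

```text
time: 32.7
tool_pos: [0.4841, -0.4146, 0.2622]
tool_rot: [3.138, -0.005, -0.452]
contact_force: [0.6, 1.4, 0.2]
opening: 0.0587
grip_force: 20.0
```

Run:
```python
from h import *
s=shot('scene');marks(s,['arch0','pan','cast','jaw'])
go(visep(-.0245,0,.26),-.14);go(visep(-.0245,0,.153),-.14)
```

```text
arch0 [0.6516 0.0651 0.0794] 0.78
arch0 [0.6919 0.0606 0.0801] 0.66
arch0 [ 0.4804 -0.4148  0.1908] 0.64
arch0 [0.6713 0.057  0.0761] 0.62
pan [0.5195 0.3303 0.0012] 0.59
cast [0.52   0.3278 0.0023] 0.66
jaw [0.6087 0.0767 0.0805] 0.59
shift [ -72.9 -499.5   -2.4] rot [ -0.03   0.21 -17.89] rows>= 11
shift [ -72.6 -499.5  104.6] rot [ -0.03   0.21 -17.89] rows>= 11
```

Call:
{"name": "arm_command", "arguments": {"series": [{"x":-73,"y":-499.5,"z":-5,"rx":0,"ry":0.2,"rz":-18},{"x":-73,"y":-499.5,"z":-5,"rx":0,"ry":0.2,"rz":-18},{"x":-73,"y":-499.5,"z":-5,"rx":0,"ry":0.2,"rz":-18},{"x":-73,"y":-499.5,"z":-5,"rx":0,"ry":0.2,"rz":-18},{"x":-73,"y":-499.5,"z":-5,"rx":0,"ry":0.2,"rz":-18},{"x":-73,"y":-499.5,"z":-5,"rx":0,"ry":0.2,"rz":-18},{"x":-73,"y":-499.5,"z":-5,"rx":0,"ry":0.2,"rz":-18},{"x":-73,"y":-499.5,"z":-5,"rx":0,"ry":0.2,"rz":-18},{"x":-73,"y":-499.5,"z":-5,"rx":0,"ry":0.2,"rz":-18},{"x":-73,"y":-499.5,"z":-5,"rx":0,"ry":0.2,"rz":-18},{"x":-73,"y":-499.5,"z":-5,"rx":0,"ry":0.2,"rz":-18},{"x":-73,"y":-499.5,"z":-5,"rx":0,"ry":0.2,"rz":-18},{"x":-73,"y":-499.5,"z":-5,"rx":0,"ry":0.2,"rz":-18},{"x":-73,"y":-499.5,"z":25,"rx":0,"ry":0.2,"rz":-18},{"x":-73,"y":-499.5,"z":55,"rx":0,"ry":0.2,"rz":-18},{"x":-73,"y":-499.5,"z":80,"rx":0,"ry":0.2,"rz":-18},{"x":-73,"y":-499.5,"z":95,"rx":0,"ry":0.2,"rz":-18},{"x":-73,"y":-499.5,"z":100,"rx":0,"ry":0.2,"rz":-18},{"x":-73,"y":-499.5,"z":103,"rx":0,"ry":0.2,"rz":-18},{"x":-73,"y":-499.5,"z":103,"rx":0,"ry":0.2,"rz":-18}]}}

```text
time: 34.95
tool_pos: [0.6362, 0.0666, 0.1561]
tool_rot: [3.14, -0.003, -0.139]
contact_force: [-0.2, 0.5, -0.7]
opening: 0.0588
grip_force: 20.0
```

Run:
```python
from h import *
s=shot('scene');marks(s,['arch0'])
go(visep(-.0245,0,.1525),-.14)
```

```text
arch0 [0.6743 0.0582 0.0771] 0.64
arch0 [0.6949 0.0587 0.0807] 0.59
arch0 [0.6525 0.0644 0.0815] 0.5
arch0 [0.6312 0.0673 0.0867] 0.44
shift [-0.8 -0.8  4.2] rot [ 0.08 -0.24  0.08] rows>= 1
```

Call:
{"name": "arm_command", "arguments": {"series": [{"x":0,"y":0,"z":2,"rx":0,"ry":0,"rz":0},{"x":0,"y":0,"z":4,"rx":0,"ry":0,"rz":0},{"x":0,"y":0,"z":4,"rx":0,"ry":0,"rz":0}]}}

```text
time: 35.35
tool_pos: [0.6365, 0.0674, 0.1527]
tool_rot: [3.14, -0.004, -0.138]
contact_force: [-1.2, -1.2, 4.9]
opening: 0.0587
grip_force: 20.0
```

Call:
{"name": "arm_command", "arguments": {"series": [{"x":0,"y":0,"z":0,"rx":0,"ry":0,"rz":0},{"x":0,"y":0,"z":0,"rx":0,"ry":0,"rz":0},{"x":0,"y":0,"z":0,"rx":0,"ry":0,"rz":0},{"x":0,"y":0,"z":0,"rx":0,"ry":0,"rz":0},{"x":0,"y":0,"z":-15,"rx":0,"ry":0,"rz":0},{"x":0,"y":0,"z":-40,"rx":0,"ry":0,"rz":0},{"x":0,"y":0,"z":-80,"rx":0,"ry":0,"rz":0},{"x":0,"y":0,"z":-110,"rx":0,"ry":0,"rz":0},{"x":-40,"y":0,"z":-130,"rx":0,"ry":0,"rz":0},{"x":-85,"y":0,"z":-130,"rx":0,"ry":0,"rz":0},{"x":-130,"y":0,"z":-130,"rx":0,"ry":0,"rz":0},{"x":-175,"y":0,"z":-130,"rx":0,"ry":0,"rz":0},{"x":-200,"y":0,"z":-130,"rx":0,"ry":0,"rz":0},{"x":-200,"y":0,"z":-130,"rx":0,"ry":0,"rz":0}], "hand": 72}}

```text
time: 36.75
tool_pos: [0.4347, 0.0958, 0.2816]
tool_rot: [3.14, -0.001, -0.137]
contact_force: [0.4, 0.6, 0.5]
opening: 0.072
grip_force: 0.0
```

Run:
```python
from h import *
p=shot('wrist');cv2.imwrite('pics/w11.png',p['pixels'])
marks(p,['arch0','jaw','crank_grip','jar'])
s=shot('scene');marks(s,['arch0','crank_grip','jaw']);t=shot('top');marks(t,['crank_grip'])
C=lambda L:back(p,L,.077).round(4).tolist()
for d in trace(p,'crank_grip')[:2]:
    c=cv2.minAreaRect(cv2.findNonZero(d['pixels'].astype(np.uint8)));print(d['confidence'],c,C(cv2.boxPoints(c)))
```

```text
crank_grip [0.472  0.0535 0.0784] 0.75
jar [ 0.4404 -0.1136  0.0006] 0.71
arch0 [0.6509 0.0652 0.081 ] 0.88
arch0 [0.6306 0.0656 0.0806] 0.86
arch0 [0.6715 0.0593 0.0829] 0.86
arch0 [0.6933 0.0632 0.0808] 0.68
crank_grip [0.4701 0.0473 0.0803] 0.78
crank_grip [ 0.5401 -0.2941  0.0022] 0.18
jaw [0.6099 0.0791 0.0797] 0.8
jaw [ 0.3746 -0.2315  0.0037] 0.65
crank_grip [0.4717 0.0493 0.0808] 0.62
0.79 ((347.2254638671875, 150.1802520751953), (121.91661834716797, 65.9887924194336), 52.17724609375) [[0.5237, 0.1078, 0.077], [0.5487, 0.0608, 0.077], [0.4625, 0.0051, 0.077], [0.4324, 0.0541, 0.077]]
```

View pics/w11.png

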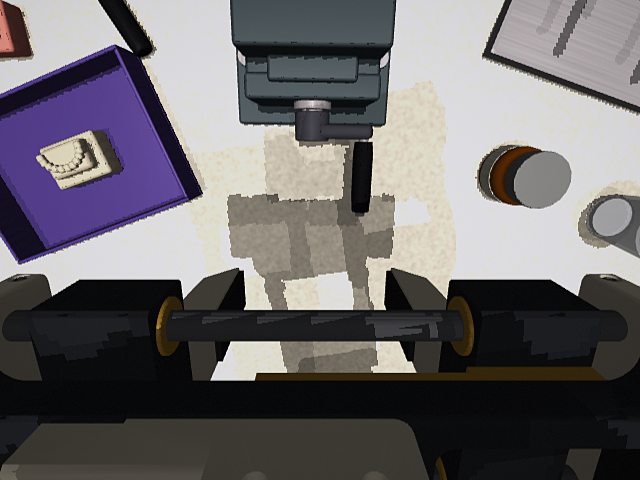

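w11 shows the black sleeve from (363,142) to (361,213), the hub at (311,120), clear space around them, and the cast in the pan at (72,162). Four arches stand on the bed, so I'll go for the sleeve.

Run:
```python
from h import *
go([.4616,.0515,.1255],-.14)
```

```text
shift [ 29.2  39.7 155.7] rot [ 0.08 -0.12  0.11] rows>= 4
```

Call:
{"name": "arm_command", "arguments": {"series": [{"x":29,"y":40,"z":40,"rx":0,"ry":0,"rz":0},{"x":29,"y":40,"z":80,"rx":0,"ry":0,"rz":0},{"x":29,"y":40,"z":80,"rx":0,"ry":0,"rz":0},{"x":29,"y":40,"z":110,"rx":0,"ry":0,"rz":0},{"x":29,"y":40,"z":135,"rx":0,"ry":0,"rz":0},{"x":29,"y":40,"z":150,"rx":0,"ry":0,"rz":0},{"x":29,"y":40,"z":156,"rx":0,"ry":0,"rz":0},{"x":29,"y":40,"z":156,"rx":0,"ry":0,"rz":0}], "hand": 44}}

```text
time: 38.15
tool_pos: [0.4614, 0.0517, 0.126]
tool_rot: [3.14, -0.002, -0.138]
contact_force: [0.1, 0.6, -0.3]
opening: 0.0438
grip_force: 0.0
```

Call:
{"name": "arm_command", "arguments": {"series": [{"x":0,"y":0,"z":0,"rx":0,"ry":0,"rz":0},{"x":0,"y":0,"z":0,"rx":0,"ry":0,"rz":0},{"x":0,"y":0,"z":0,"rx":0,"ry":0,"rz":0},{"x":0,"y":0,"z":0,"rx":0,"ry":0,"rz":0},{"x":0,"y":0,"z":0,"rx":0,"ry":0,"rz":0},{"x":0,"y":0,"z":0,"rx":0,"ry":0,"rz":0},{"x":0,"y":0,"z":0,"rx":0,"ry":0,"rz":0},{"x":0,"y":0,"z":0,"rx":0,"ry":0,"rz":0}], "hand": 8, "squeeze": 25}}

```text
time: 38.95
tool_pos: [0.4613, 0.051, 0.1254]
tool_rot: [3.14, -0.003, -0.138]
contact_force: [-0.9, -4.2, 2.6]
opening: 0.0156
grip_force: 25.0
```

Run:
```python
from h import *
o=observe();print({k:np.round(o[k],4).tolist() for k in('time','tool_pos','tool_rot','contact_force','torque','opening','grip_force')})
p=shot('wrist','w12.png');s=shot('scene');marks(s,['crank_grip'])
q0=1.31
for q in np.arange(q0,q0+2*np.pi+.01,np.pi/10): print(round(q,2),np.round([45*(np.sin(q)-np.sin(q0)),45*(np.cos(q0)-np.cos(q))],0).tolist())
```

```text
{'time': 38.95, 'tool_pos': [0.4613, 0.051, 0.1254], 'tool_rot': [3.1398, -0.0028, -0.1381], 'contact_force': [-0.8772, -4.2325, 2.6464], 'torque': [-0.7377, 0.1343, -0.1038], 'opening': 0.0156, 'grip_force': 24.993}
crank_grip [0.472  0.0483 0.0785] 0.61
1.31 [0.0, 0.0]
1.62 [1.0, 14.0]
1.94 [-1.0, 28.0]
2.25 [-9.0, 40.0]
2.57 [-19.0, 49.0]
2.88 [-32.0, 55.0]
3.19 [-46.0, 57.0]
3.51 [-60.0, 54.0]
3.82 [-72.0, 47.0]
4.14 [-81.0, 36.0]
4.45 [-87.0, 23.0]
4.77 [-88.0, 9.0]
5.08 [-85.0, -5.0]
5.39 [-78.0, -17.0]
5.71 [-68.0, -26.0]
6.02 [-55.0, -32.0]
6.34 [-41.0, -33.0]
6.65 [-27.0, -30.0]
6.96 [-15.0, -23.0]
7.28 [-6.0, -13.0]
7.59 [0.0, 0.0]
```

View pics/w12.png

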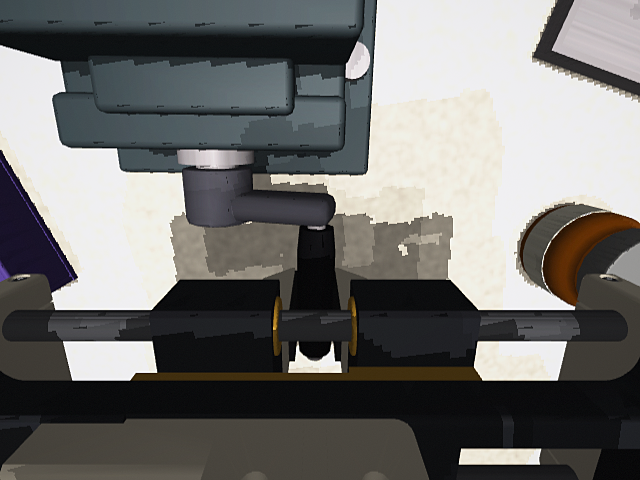

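w12 shows the sleeve pinched centrally at (315,300), with the crank arm at (290,207) clear of the gripper body. I'll start winding with a short arc and watch the force.

Call:
{"name": "arm_command", "arguments": {"series": [{"x":0,"y":1,"z":7,"rx":0,"ry":0,"rz":0},{"x":0,"y":1,"z":14,"rx":0,"ry":0,"rz":0},{"x":0,"y":0.5,"z":21,"rx":0,"ry":0,"rz":0},{"x":0,"y":-1,"z":28,"rx":0,"ry":0,"rz":0},{"x":0,"y":-5,"z":34,"rx":0,"ry":0,"rz":0},{"x":0,"y":-9,"z":40,"rx":0,"ry":0,"rz":0},{"x":0,"y":-9,"z":40,"rx":0,"ry":0,"rz":0}]}}

```text
time: 39.8
tool_pos: [0.4629, 0.061, 0.0847]
tool_rot: [3.141, -0.003, -0.137]
contact_force: [3.9, 1.8, -1.7]
opening: 0.0154
grip_force: 25.0
```

Run:
```python
from h import *
s=shot('scene');marks(s,['crank_grip','jaw']);t=shot('top');marks(t,['crank_grip','jaw'])
```

```text
crank_grip [0.4764 0.0628 0.0376] 0.75
crank_grip [ 6.864e-01  2.699e-01 -3.000e-04] 0.57
jaw [0.6105 0.0722 0.081 ] 0.59
jaw [0.6103 0.0748 0.0806] 0.79
jaw [ 0.7539 -0.1396  0.0015] 0.45
```

Call:
{"name": "arm_command", "arguments": {"series": [{"x":0,"y":-10,"z":9,"rx":0,"ry":0,"rz":0},{"x":0,"y":-23,"z":15,"rx":0,"ry":0,"rz":0},{"x":0,"y":-37,"z":17,"rx":0,"ry":0,"rz":0},{"x":0,"y":-51,"z":14,"rx":0,"ry":0,"rz":0},{"x":0,"y":-63,"z":7,"rx":0,"ry":0,"rz":0},{"x":0,"y":-72,"z":-4,"rx":0,"ry":0,"rz":0},{"x":0,"y":-78,"z":-17,"rx":0,"ry":0,"rz":0},{"x":0,"y":-78,"z":-17,"rx":0,"ry":0,"rz":0}]}}

```text
time: 40.9
tool_pos: [0.4743, 0.1374, 0.1033]
tool_rot: [3.139, -0.006, -0.137]
contact_force: [4.1, -7.0, 3.4]
opening: 0.0157
grip_force: 25.0
```

Run:
```python
from h import *
s=shot('scene');marks(s,['crank_grip','jaw']);t=shot('top');marks(t,['crank_grip','jaw'])
```

```text
crank_grip [0.4866 0.1358 0.0586] 0.8
jaw [0.6141 0.0733 0.0802] 0.81
jaw [0.6542 0.064  0.0803] 0.59
jaw [0.618  0.0726 0.084 ] 0.68
```

Call:
{"name": "arm_command", "arguments": {"series": [{"x":0,"y":0,"z":-14,"rx":0,"ry":0,"rz":0},{"x":0,"y":2.5,"z":-28,"rx":0,"ry":0,"rz":0},{"x":0,"y":9,"z":-40,"rx":0,"ry":0,"rz":0},{"x":0,"y":20,"z":-49.5,"rx":0,"ry":0,"rz":0},{"x":0,"y":33,"z":-55,"rx":0,"ry":0,"rz":0},{"x":0,"y":47,"z":-56.5,"rx":0,"ry":0,"rz":0},{"x":0,"y":60.5,"z":-53.5,"rx":0,"ry":0,"rz":0},{"x":0,"y":72.5,"z":-47,"rx":0,"ry":0,"rz":0},{"x":0,"y":82,"z":-36,"rx":0,"ry":0,"rz":0},{"x":0,"y":88,"z":-23.5,"rx":0,"ry":0,"rz":0},{"x":0,"y":89,"z":-9.5,"rx":0,"ry":0,"rz":0},{"x":0,"y":86.5,"z":4.5,"rx":0,"ry":0,"rz":0},{"x":0,"y":79.5,"z":16.5,"rx":0,"ry":0,"rz":0},{"x":0,"y":69,"z":26,"rx":0,"ry":0,"rz":0},{"x":0,"y":56,"z":32,"rx":0,"ry":0,"rz":0},{"x":0,"y":42,"z":33,"rx":0,"ry":0,"rz":0},{"x":0,"y":28.5,"z":30.5,"rx":0,"ry":0,"rz":0},{"x":0,"y":16.5,"z":23.5,"rx":0,"ry":0,"rz":0},{"x":0,"y":6.5,"z":13,"rx":0,"ry":0,"rz":0},{"x":0,"y":1,"z":0,"rx":0,"ry":0,"rz":0}]}}

```text
time: 43.2
tool_pos: [0.4742, 0.1368, 0.1021]
tool_rot: [3.14, -0.005, -0.137]
contact_force: [7.8, -5.4, -2.7]
opening: 0.0155
grip_force: 25.0
```

Run:
```python
from h import *
o=observe();print(o['contact_force'],o['tool_pos'])
s=shot('scene');marks(s,['crank_grip','jaw','arch0']);t=shot('top');marks(t,['crank_grip','jaw'])
```

```text
[ 7.83173698 -5.38986002 -2.73725878] [0.47417297 0.13683851 0.10207538]
crank_grip [0.4857 0.1337 0.0557] 0.82
jaw [0.6274 0.0701 0.0796] 0.77
arch0 [0.6531 0.0647 0.0824] 0.89
arch0 [0.6932 0.0587 0.0818] 0.83
arch0 [0.6732 0.0584 0.0767] 0.73
arch0 [0.6333 0.0691 0.0809] 0.63
jaw [0.6298 0.0715 0.0832] 0.7
jaw [ 0.3751 -0.237   0.0024] 0.38
```

Call:
{"name": "arm_command", "arguments": {"series": [{"x":0,"y":-1,"z":-14,"rx":0,"ry":0,"rz":0},{"x":0,"y":2,"z":-28,"rx":0,"ry":0,"rz":0},{"x":0,"y":8.5,"z":-40,"rx":0,"ry":0,"rz":0},{"x":0,"y":19,"z":-49.5,"rx":0,"ry":0,"rz":0},{"x":0,"y":32,"z":-55,"rx":0,"ry":0,"rz":0},{"x":0,"y":46,"z":-56.5,"rx":0,"ry":0,"rz":0},{"x":0,"y":59.5,"z":-53.5,"rx":0,"ry":0,"rz":0},{"x":0,"y":71.5,"z":-47,"rx":0,"ry":0,"rz":0},{"x":0,"y":81,"z":-36,"rx":0,"ry":0,"rz":0},{"x":0,"y":87,"z":-23.5,"rx":0,"ry":0,"rz":0},{"x":0,"y":88,"z":-9.5,"rx":0,"ry":0,"rz":0},{"x":0,"y":85.5,"z":4.5,"rx":0,"ry":0,"rz":0},{"x":0,"y":78.5,"z":16.5,"rx":0,"ry":0,"rz":0},{"x":0,"y":68,"z":26,"rx":0,"ry":0,"rz":0},{"x":0,"y":55,"z":32,"rx":0,"ry":0,"rz":0},{"x":0,"y":41,"z":33,"rx":0,"ry":0,"rz":0},{"x":0,"y":27.5,"z":30.5,"rx":0,"ry":0,"rz":0},{"x":0,"y":15.5,"z":23.5,"rx":0,"ry":0,"rz":0},{"x":0,"y":5.5,"z":13,"rx":0,"ry":0,"rz":0},{"x":0,"y":0,"z":0,"rx":0,"ry":0,"rz":0}]}}

```text
time: 45.55
tool_pos: [0.4741, 0.1367, 0.1018]
tool_rot: [3.14, -0.005, -0.138]
contact_force: [7.3, -5.1, -2.9]
opening: 0.0154
grip_force: 25.0
```

Run:
```python
from h import *
o=observe();print(o['contact_force'],o['tool_pos'])
s=shot('scene');marks(s,['crank_grip','jaw','arch0','cast']);t=shot('top');marks(t,['crank_grip','jaw'])
cv2.imwrite('pics/s13.png',cv2.resize(s['pixels'][200:340,290:450],None,fx=4,fy=4,interpolation=2))
```

```text
[ 7.30517525 -5.11822238 -2.88627104] [0.47413217 0.13665618 0.10175441]
crank_grip [0.4864 0.1352 0.0558] 0.63
jaw [0.6413 0.0722 0.0785] 0.77
jaw [0.5196 0.3314 0.0026] 0.36
jaw [0.6638 0.0632 0.0802] 0.23
arch0 [0.6664 0.0638 0.08  ] 0.79
arch0 [0.696  0.0595 0.081 ] 0.72
arch0 [0.6452 0.0667 0.0798] 0.61
arch0 [0.6819 0.0607 0.0752] 0.55
cast [0.519  0.3327 0.0027] 0.89
cast [ 0.756  -0.1408  0.0034] 0.26
crank_grip [ 0.439  -0.1165 -0.0011] 0.29
jaw [0.6386 0.0684 0.0843] 0.78
```

View pics/s13.png

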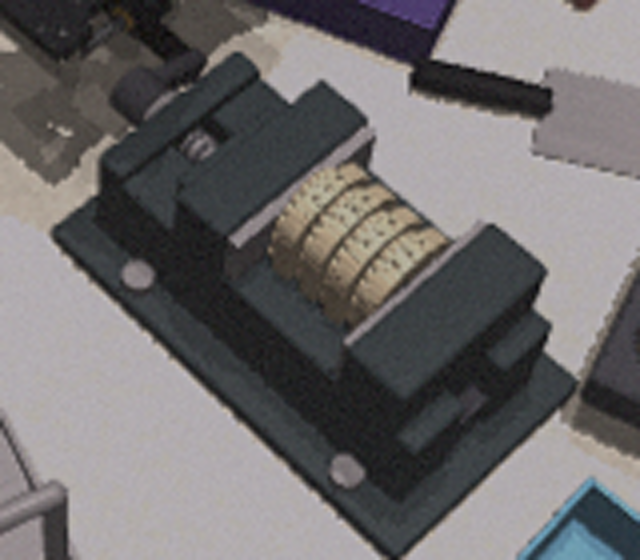

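The crop shows four arches upright and packed between the fixed plate at (415,285) and the moving plate at (305,195), about at touch. I'll wind on three quarters of a turn.

Call:
{"name": "arm_command", "arguments": {"series": [{"x":0,"y":-1,"z":-14,"rx":0,"ry":0,"rz":0},{"x":0,"y":2,"z":-28,"rx":0,"ry":0,"rz":0},{"x":0,"y":8.5,"z":-40,"rx":0,"ry":0,"rz":0},{"x":0,"y":19,"z":-49.5,"rx":0,"ry":0,"rz":0},{"x":0,"y":32,"z":-55,"rx":0,"ry":0,"rz":0},{"x":0,"y":46,"z":-56.5,"rx":0,"ry":0,"rz":0},{"x":0,"y":59.5,"z":-53.5,"rx":0,"ry":0,"rz":0},{"x":0,"y":71.5,"z":-47,"rx":0,"ry":0,"rz":0},{"x":0,"y":81,"z":-36,"rx":0,"ry":0,"rz":0},{"x":0,"y":87,"z":-23.5,"rx":0,"ry":0,"rz":0},{"x":0,"y":88,"z":-9.5,"rx":0,"ry":0,"rz":0}], "squeeze": 38}}

```text
time: 47.05
tool_pos: [0.4611, 0.0493, 0.1113]
tool_rot: [3.141, -0.004, -0.139]
contact_force: [3.9, 7.3, 7.7]
opening: 0.0151
grip_force: 38.0
```

Run:
```python
from h import *
o=observe();print(o['contact_force'],o['tool_pos'],o['opening'])
s=shot('scene');marks(s,['crank_grip','jaw','arch0']);t=shot('top');marks(t,['crank_grip','jaw'])
```

```text
[3.86070641 7.32083298 7.70292635] [0.4611125  0.04929928 0.11128989] 0.015078726614513165
crank_grip [0.4709 0.048  0.0651] 0.57
crank_grip [0.64   0.0709 0.0792] 0.17
jaw [0.6407 0.0704 0.0793] 0.89
jaw [ 0.4459 -0.1108  0.0051] 0.36
arch0 [0.6482 0.0656 0.0838] 0.85
arch0 [0.6964 0.0603 0.0818] 0.72
arch0 [6.581e-01 6.940e-02 1.000e-04] 0.72
arch0 [0.6632 0.0636 0.0828] 0.59
arch0 [0.6804 0.058  0.0772] 0.57
jaw [0.6386 0.0717 0.0832] 0.81
jaw [0.6593 0.0635 0.0008] 0.61
jaw [0.6865 0.2736 0.0011] 0.53
```

The jaw has stopped at x ≈ 0.640 and the sleeve force is rising, so it bears on the pack. A little further, then release.

Call:
{"name": "arm_command", "arguments": {"series": [{"x":0,"y":-2.5,"z":14,"rx":0,"ry":0,"rz":0},{"x":0,"y":-9.5,"z":26,"rx":0,"ry":0,"rz":0},{"x":0,"y":-20,"z":35.5,"rx":0,"ry":0,"rz":0},{"x":0,"y":-20,"z":35.5,"rx":0,"ry":0,"rz":0},{"x":0,"y":-20,"z":35.5,"rx":0,"ry":0,"rz":0}]}}

```text
time: 47.9
tool_pos: [0.4642, 0.0694, 0.0768]
tool_rot: [3.14, -0.004, -0.137]
contact_force: [2.1, 0.2, 9.6]
opening: 0.0151
grip_force: 38.0
```

Call:
{"name": "arm_command", "arguments": {"series": [{"x":0,"y":0,"z":0,"rx":0,"ry":0,"rz":0},{"x":0,"y":0,"z":0,"rx":0,"ry":0,"rz":0},{"x":0,"y":0,"z":0,"rx":0,"ry":0,"rz":0},{"x":0,"y":0,"z":0,"rx":0,"ry":0,"rz":0},{"x":0,"y":0,"z":0,"rx":0,"ry":0,"rz":0},{"x":0,"y":0,"z":-20,"rx":0,"ry":0,"rz":0},{"x":0,"y":0,"z":-60,"rx":0,"ry":0,"rz":0},{"x":-30,"y":0,"z":-105,"rx":0,"ry":0,"rz":0},{"x":-60,"y":0,"z":-145,"rx":0,"ry":0,"rz":0},{"x":-60,"y":0,"z":-170,"rx":0,"ry":0,"rz":0},{"x":-60,"y":0,"z":-170,"rx":0,"ry":0,"rz":0}], "hand": 38}}

```text
time: 49.0
tool_pos: [0.4039, 0.0782, 0.2491]
tool_rot: [-3.142, -0.007, -0.137]
contact_force: [1.1, 0.7, 0.0]
opening: 0.0381
grip_force: 0.0
```

Run:
```python
from h import *
s=shot('scene');marks(s,['crank_grip','jaw','arch0','cast','pan','jar','cup','wash_bottle'])
w=shot('wrist');marks(w,['crank_grip'])
```

```text
crank_grip [0.4822 0.1079 0.1074] 0.71
jaw [0.6409 0.0699 0.0802] 0.66
arch0 [0.6796 0.0594 0.0774] 0.81
arch0 [0.6659 0.0644 0.0811] 0.68
arch0 [0.6487 0.0636 0.0804] 0.66
arch0 [0.6966 0.0597 0.0797] 0.59
cast [0.6449 0.0636 0.0801] 0.69
cast [5.163e-01 2.829e-01 5.000e-04] 0.66
pan [ 0.5197  0.3294 -0.002 ] 0.64
jar [ 0.4443 -0.1146  0.0034] 0.95
cup [ 0.3745 -0.2334  0.0008] 0.74
cup [0.6445 0.0656 0.0803] 0.74
cup [0.5143 0.2836 0.0033] 0.74
wash_bottle [ 0.7573 -0.1391  0.0025] 0.91
wash_bottle [0.6787 0.0591 0.0789] 0.46
crank_grip [0.4828 0.1329 0.0953] 0.73
```

The crank has turned back after release, and the cast was knocked aside inside the pan. I'll let things settle and look again.

Call:
{"name": "arm_command", "arguments": {"series": [{"x":0,"y":0,"z":0,"rx":0,"ry":0,"rz":0},{"x":0,"y":0,"z":0,"rx":0,"ry":0,"rz":0},{"x":0,"y":0,"z":0,"rx":0,"ry":0,"rz":0},{"x":0,"y":0,"z":0,"rx":0,"ry":0,"rz":0},{"x":0,"y":0,"z":0,"rx":0,"ry":0,"rz":0}]}}

```text
time: 50.05
tool_pos: [0.404, 0.0776, 0.2462]
tool_rot: [3.14, -0.003, -0.138]
contact_force: [0.3, -0.1, 0.9]
opening: 0.0377
grip_force: 0.0
```

Run:
```python
from h import *
s=shot('scene','s14.png');marks(s,['crank_grip','jaw','arch0','cast','pan'])
w=shot('wrist');marks(w,['crank_grip','cast','pan','jaw'])
t=shot('top');marks(t,['crank_grip','cast','pan','jaw'])
A=np.hstack([cv2.resize(s['pixels'][200:340,290:450],None,fx=2.5,fy=2.5,interpolation=2),cv2.resize(w['pixels'][0:280,0:320],(400,350))])
cv2.imwrite('pics/s15.png',A)
```

```text
crank_grip [0.4862 0.1327 0.0895] 0.71
jaw [0.6425 0.0742 0.0798] 0.66
arch0 [0.6645 0.0624 0.0821] 0.84
arch0 [0.6774 0.0611 0.0778] 0.76
arch0 [0.6992 0.0578 0.0785] 0.61
arch0 [0.6448 0.0652 0.0816] 0.57
cast [0.5153 0.283  0.0038] 0.96
pan [ 5.190e-01  3.267e-01 -4.000e-04] 0.57
pan [ 6.436e-01  3.787e-01 -5.000e-04] 0.39
crank_grip [0.4839 0.1341 0.0853] 0.68
cast [0.5166 0.2861 0.004 ] 0.57
pan [ 0.521   0.3284 -0.0013] 0.67
crank_grip [0.4838 0.1351 0.0903] 0.89
cast [0.5186 0.2784 0.0044] 0.9
pan [0.5161 0.3302 0.0025] 0.62
jaw [0.6382 0.0705 0.0815] 0.66
jaw [0.6588 0.0607 0.0792] 0.3
```

View pics/s15.png

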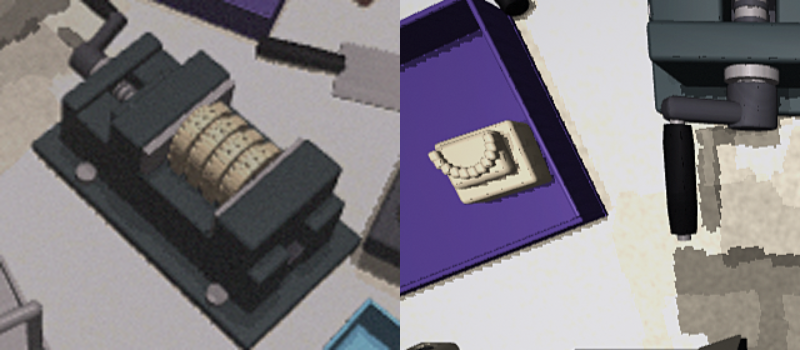

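Arches are packed and upright, and the cast is still inside the pan. The crank settled at about 17.7 rad, maybe only a light hold. I'll take it about half a radian further and release where friction holds it.

Run:
```python
from h import *
go([.4742,.135,.1335],-.14)
```

```text
shift [ 61.4 -66.7 112.7] rot [ 0.08 -0.14  0.11] rows>= 3
```

Call:
{"name": "arm_command", "arguments": {"series": [{"x":0,"y":-40,"z":0,"rx":0,"ry":0,"rz":0},{"x":30,"y":-67,"z":20,"rx":0,"ry":0,"rz":0},{"x":61.5,"y":-67,"z":40,"rx":0,"ry":0,"rz":0},{"x":61.5,"y":-67,"z":40,"rx":0,"ry":0,"rz":0},{"x":61.5,"y":-67,"z":70,"rx":0,"ry":0,"rz":0},{"x":61.5,"y":-67,"z":95,"rx":0,"ry":0,"rz":0},{"x":61.5,"y":-67,"z":108,"rx":0,"ry":0,"rz":0},{"x":61.5,"y":-67,"z":113,"rx":0,"ry":0,"rz":0},{"x":61.5,"y":-67,"z":113,"rx":0,"ry":0,"rz":0}], "hand": 44}}

```text
time: 51.75
tool_pos: [0.4739, 0.1352, 0.1333]
tool_rot: [3.14, -0.002, -0.138]
contact_force: [0.6, -0.0, -0.1]
opening: 0.0439
grip_force: 0.0
```

Call:
{"name": "arm_command", "arguments": {"series": [{"x":0,"y":0,"z":0,"rx":0,"ry":0,"rz":0},{"x":0,"y":0,"z":0,"rx":0,"ry":0,"rz":0},{"x":0,"y":0,"z":0,"rx":0,"ry":0,"rz":0},{"x":0,"y":0,"z":0,"rx":0,"ry":0,"rz":0},{"x":0,"y":0,"z":0,"rx":0,"ry":0,"rz":0},{"x":0,"y":0,"z":0,"rx":0,"ry":0,"rz":0}], "hand": 8, "squeeze": 25}}

```text
time: 52.35
tool_pos: [0.4746, 0.1352, 0.1334]
tool_rot: [3.14, -0.003, -0.138]
contact_force: [0.8, -2.1, -0.4]
opening: 0.0157
grip_force: 25.0
```

Call:
{"name": "arm_command", "arguments": {"series": [{"x":0,"y":3.5,"z":-6,"rx":0,"ry":0,"rz":0},{"x":0,"y":7.5,"z":-11.5,"rx":0,"ry":0,"rz":0},{"x":0,"y":12.5,"z":-16,"rx":0,"ry":0,"rz":0},{"x":0,"y":18,"z":-20,"rx":0,"ry":0,"rz":0},{"x":0,"y":18,"z":-20,"rx":0,"ry":0,"rz":0},{"x":0,"y":18,"z":-20,"rx":0,"ry":0,"rz":0}]}}

```text
time: 52.95
tool_pos: [0.4719, 0.1176, 0.154]
tool_rot: [3.141, -0.003, -0.138]
contact_force: [-0.5, 4.3, 5.2]
opening: 0.0153
grip_force: 25.0
```

Run:
```python
from h import *
s=shot('scene');marks(s,['crank_grip','jaw']);t=shot('top');marks(t,['crank_grip','jaw'])
print(observe()['contact_force'])
```

```text
crank_grip [0.481  0.1137 0.1059] 0.7
jaw [0.6394 0.0739 0.0795] 0.95
jaw [0.6378 0.0716 0.0823] 0.7
[-0.56241317  4.75327797  5.94826738]
```

Call:
{"name": "arm_command", "arguments": {"series": [{"x":0,"y":0,"z":0,"rx":0,"ry":0,"rz":0},{"x":0,"y":0,"z":0,"rx":0,"ry":0,"rz":0},{"x":0,"y":0,"z":0,"rx":0,"ry":0,"rz":0},{"x":0,"y":0,"z":0,"rx":0,"ry":0,"rz":0},{"x":0,"y":0,"z":0,"rx":0,"ry":0,"rz":0},{"x":0,"y":0,"z":-20,"rx":0,"ry":0,"rz":0},{"x":0,"y":0,"z":-60,"rx":0,"ry":0,"rz":0},{"x":-30,"y":0,"z":-105,"rx":0,"ry":0,"rz":0},{"x":-60,"y":0,"z":-110,"rx":0,"ry":0,"rz":0},{"x":-60,"y":0,"z":-110,"rx":0,"ry":0,"rz":0},{"x":-60,"y":0,"z":-110,"rx":0,"ry":0,"rz":0},{"x":-60,"y":0,"z":-110,"rx":0,"ry":0,"rz":0}], "hand": 38}}

```text
time: 54.45
tool_pos: [0.4127, 0.1258, 0.2627]
tool_rot: [3.14, -0.002, -0.138]
contact_force: [0.2, -0.2, -0.1]
opening: 0.0381
grip_force: 0.0
```

Run:
```python
from h import *
for i in range(2):
  for c in ('scene','top','wrist'): marks(shot(c),['crank_grip'])
```

```text
crank_grip [0.4836 0.1317 0.092 ] 0.92
crank_grip [0.6886 0.2687 0.0024] 0.39
crank_grip [0.4798 0.1328 0.0926] 0.69
crank_grip [ 0.3763 -0.2363  0.004 ] 0.3
crank_grip [0.4832 0.1368 0.0862] 0.55
crank_grip [0.4816 0.1309 0.0876] 0.85
crank_grip [ 0.7582 -0.1413  0.0025] 0.72
crank_grip [0.4812 0.1316 0.0915] 0.89
crank_grip [ 0.5361 -0.2919  0.0024] 0.29
crank_grip [0.4842 0.1321 0.0879] 0.95
crank_grip [ 0.4395 -0.1153  0.0011] 0.62
crank_grip [0.5152 0.286  0.0036] 0.28
```

The crank came to rest at the same place after both releases. There the spring balances the 0.1 N m friction, which means a hold of roughly 40–50 N, well over the 10 N needed. The arches and cast are in place and the robot is clear, so I'm handing in.

Run:
```python
from h import *
s=shot('scene');marks(s,['arch0','cast','pan','jaw'])
print(hand_in())
```

```text
arch0 [0.6471 0.0649 0.0769] 0.64
arch0 [0.682  0.0609 0.0796] 0.59
arch0 [0.6639 0.0633 0.0819] 0.54
arch0 [0.6981 0.0607 0.0801] 0.48
cast [0.5164 0.2821 0.0037] 0.68
pan [ 0.5196  0.3268 -0.0021] 0.76
pan [0.645  0.0644 0.0839] 0.41
jaw [0.6384 0.0713 0.0801] 0.89
jaw [ 0.6433  0.3822 -0.0021] 0.45
the job is handed in; nothing more can be done
None
```

I handed the job in at about 55 s, verdict not shown: the cast is in the pan, all four arch models stand upright in the vise, and the crank is released with the jaw holding the pack at an estimated 40–50 N, worked out from where the crank came to rest rather than measured.

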